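Lay the coffee tray for the morning

TASK

Lay the coffee tray for the morning: stand the hand grinder, the clay mug and the glass carafe each in the round well of its own size, lay the bean tube across the slanted rack so that it ends up lying against the stop at the low end, and put the stainless dripper on the carafe's mouth, seated level. Set the standing things down gently rather than dropping them, let nothing fall over, and leave the bean canister where it stands.

Things in the scene. Friction and masses are not known exactly. Their poses are not given: they have to be found in the camera images.
- grinder: Slim upright hand coffee grinder, 0.45 kg: cylinder 46 mm across (dark wood below, steel above 58 mm), body top at 150 mm, lever on top to 160 mm. The lever is folded down its own +y side: a bar 27 to 35 mm from the axis down to 72 mm height, its wooden knob (66 to 86 mm high) reaching out to 55 mm. Grip the body across its own x, about 110 mm up. Origin: centre of underside, z up. Loose.
- mug: Clay mug, 0.24 kg: straight cylinder 66 mm in outside diameter, 75 mm high, 5 mm wall, open top; ear handle at its own +y reaching 70 mm from the axis. Grip across its own x, near the rim. Origin: centre of underside, z up. Loose.
- carafe: Frosted glass carafe, 0.34 kg: belly 94 mm across up to 50 mm height, then a shoulder narrowing to a straight round neck, 60 mm in outside diameter, from 86 mm up to the open mouth at 130 mm (52 mm across inside). Grip the neck from above, any direction. Origin: centre of underside, z up. Loose.
- dripper: Stainless one-cup dripper, 0.13 kg: straight open basket 60 mm across on a flat saucer flange 92 mm across; under it a spigot 40 mm across, 8 mm deep. Flange 8 to 10.5 mm up, rim at 58.5 mm. Grip the basket above the flange. Origin: centre of the spigot's underside, z up. Loose. On the carafe the spigot hangs in the mouth, the flange on the rim: origin then 122 mm above the carafe's.
- bean_tube: Aluminium tube for one dose of coffee beans, loose, lying on its side, 0.09 kg: round, 34 mm across, 100 mm long in all; it rolls. Origin: on its axis, midway along (17 mm above what it lies on). Its own x runs along the tube towards the cork stopper (26 mm across, last 8 mm).
- small_well: Square acacia insert, fixed in any of the tray's four places: 140 x 140 mm, 24 mm high, with one round flat-bottomed cork-lined well in its middle, 60 mm across and 12 mm deep. Origin: centre of underside, below the well's centre; the well's floor is 12 mm above it. z up.
- middle_well: Square acacia insert, fixed in any of the tray's four places: 140 x 140 mm, 24 mm high, with one round flat-bottomed cork-lined well in its middle, 80 mm across and 12 mm deep. Origin: centre of underside, below the well's centre; the well's floor is 12 mm above it. z up.
- wide_well: Square acacia insert, fixed in any of the tray's four places: 140 x 140 mm, 24 mm high, with one round flat-bottomed cork-lined well in its middle, 108 mm across and 12 mm deep. Origin: centre of underside, below the well's centre; the well's floor is 12 mm above it. z up.
- rack: Slanted acacia rack for lying tubes, 140 x 140 mm, fixed in the tray. Ramp 126 mm wide between low cheeks (12 mm), falling 13 degrees along its own -x (towards the robot) to a stop board 50 mm high. Origin: centre of underside; y across, z up. Ramp height 22 mm at the stop (x = -58), 36 at x = 0, 50 at x = 65. A tube along y let go up the slope rolls down and rests with its axis at x -41, z 43.
- canister: Bystander: white ceramic bean canister with wooden lid and knob, 96 mm across, 120 mm high, loose, 0.6 kg, on the left. Origin: centre of underside.
There are look-alikes about, which are no part of the job. What is shaped like the carafe but red or turquoise is not meant.

How it is judged:
By the outcome, as a careful person would: the job done as asked, in the order asked, and still so for the second after the job is handed in, with the robot touching nothing.
It also fails if it takes over 134 s, if anything falls off the work surface, if the arm or the gripper's body presses on something with over 40 N, if the wrist force passes 120 N, or if a joint passes its speed limit or range.

ROBOT

A 7-joint arm with a two-finger parallel gripper is mounted at the origin on the work surface. World frame = base frame: x ahead of the robot, y to its left, z up, the work surface at z = 0. Lengths are in m, angles in rad, forces in N, time in s.
With the tool pointing down it reaches from about 0.425 to 0.875 m from the base axis. Payload 4.7 kg.
Tool frame: the origin (TCP) lies on the centre line of the jaws, within the pads' length; the fingertips stand ahead of it and the grasp point (between the pads) lies 8 mm behind it (ctrl.finger_overhang is the x of the fingertips in the tool frame, in m); x points along the fingers, z is the direction in which the jaws open and shut, and the axes are right-handed (so a half turn about x gives the same grasp; the last joint's range is limited). The gripper opens to 87 mm and grips with 3 to 60 N. Pads are 19 mm wide; open, the fingers measure 117 mm over their backs; the gripper's body (75 mm by 190 mm) begins 51 mm behind the grasp point.
Start: joints at [-1.161, 0.321, -0.07, 1.45, 0.023, 1.371, -0.057], TCP at [0.251, 0.6, 0.234] pointing down, gripper open.
Joint ranges: [-2.86, 2.86], [-0.3, 2.09], [-1.38, 1.24], [0.06, 2.45], [-1.56, 4.7], [0.09, 2.05], [-2.69, 2.69]. Speed limits (rad/s): [2.57, 2.57, 3.14, 3.14, 3.14, 3.14, 3.14].

INTERFACE

Orientations are given as a rotation vector (axis times angle).
In Python, from bench import readout, viewer, job, nets, ctrl gives the robot as it stands.
- The arm moves only by the shell command python3 -m creep 'ROWS' [FORCE]. ROWS is JSON, a list of rows, each an object with "linear": the shift along the tool's x, y, z in m, a list of three; "twist": the turn, a rotation vector about the tool's x, y, z in degrees, a list of three; "fingers": the gripper's target within -1 to 1 (shut at 1, half-way at 0, fully open at -1). A call has 1 to 8 rows; each row is the pose to reach, as a shift and turn from the pose commanded when the call began, along the tool's axes at that moment; what a row does not reach only later rows make up. A row lasts 1/12 s, in which the tool goes at most 41.7 mm and 7.16 degrees, less where a joint would pass 70% of its speed; a pose out of reach is approached as far as the arm can. A call with a gripper value outside its range is refused whole. The fingers move at their own pace and stop on an object; FORCE is the grip in N (left out, the last holds). Time passes only in rows, so rows that repeat a pose let the fingers close. It gives the time, the measured TCP pose, the force and the opening at its end, in the units of the state.
- readout.get_state(): the state, without advancing time (a new reading comes with each control period).
- viewer.get_image(name): name is "scene" or "top" or "wrist"; returns (picture, depth): 384x512x3 uint8, red, green, blue; 384x512 float32, m along the optical axis (not along the pixel's ray), 0 where there is no reading.
- viewer.camera_params(name): a dict with "K" (3x3 intrinsics, pixels), "cam_to_world" (4x4, takes a point from camera to world coordinates). Camera axes: x right, y down, z forward; pixel columns grow to the right and rows downward; lengths in m; the calibration is good to about 2 mm. A picture is of the moment at which its call begins: read the wrist's pose just before it. camera_params takes no time and is no camera call; for the wrist camera it gives the pose at the moment of the call.
- job.close_job(): hands the job in, once; it reports no verdict.
Trained networks look in the newest picture that a camera, given by its name, has taken for a name from the list of things; names that differ only in an ending like _2 or _b are one class to them, and where a whole thing is asked for, a point or a joint stands for the part that bears it (a point fixed in the world has none). Each returns a list of dicts, best first, with "conf" (0 to 1); they miss things now and then, are a little off and sometimes report something else, mostly with a low value. They report only what shows in the picture. A call takes as long as a camera call. They do not tell look-alikes from the thing itself.
- nets.boxes_of(camera, label): "centre" ([x, y, z] in m, in world coordinates, good to about 4 mm: the middle of the surface that is visible of it).
- nets.place_of(camera, label): "centre" ([x, y, z] in m, in world coordinates, good to about 4 mm: a listed point, or the origin of a listed thing).
The state is a dict: "time": time; "joint_positions": joint angles; "qd": joint speeds; "joint_torque": joint torques, N m; "position": TCP position; "tool_rot": TCP orientation; "ft_force": force on the tool from outside, world axes, zero at the start; "torque": the same for the moment, N m; "grip_width": opening from 0.0 (shut) to 1.0 (fully open).
Only numpy, scipy, OpenCV 4.12 (cv2) and the standard library are available. Lean on these libraries where they do the work, as an engineer would, in place of code of your own. Each camera call takes 0.05 s, during which the arm holds its last target.

## Working session

There is one attempt and no reset: what is moved stays moved. The work goes in short steps, Python scripts to look and compute and a shell command to move; the robot and the scene stay as the last step left them, time stands still between calls to the robot, and variables do not carry over. Pictures are saved under pics/ and viewed, and the job is handed in when it is done.

```bash
ls; mkdir -p pics
python3 - <<'E'
from bench import readout, viewer, job, nets, ctrl
import cv2
print(readout.get_state()); print(ctrl.finger_overhang)
for n in ["scene","top","wrist"]:
    im,d=viewer.get_image(n); cv2.imwrite(f"pics/{n}0.png",im[:,:,::-1])
    p=viewer.camera_params(n); print(n,p["K"].round(1).tolist(),p["cam_to_world"].round(3).tolist())
E
```

```text
pics
{'time': 0.0, 'joint_positions': array([-1.16089272,  0.32181808, -0.07011367,  1.45167581,  0.02256052,
        1.37076847, -0.05692433]), 'qd': array([-0.0024708 , -0.00151285,  0.00113559,  0.00208374, -0.00166897,
        0.00114538,  0.00071905]), 'joint_torque': array([-1.54372037e-04, -4.91298366e+01, -4.03978424e-01, -3.12513828e+01,
       -6.37538591e-02,  4.41254396e-02,  1.89172297e-04]), 'position': array([0.2504203 , 0.5992556 , 0.23246447]), 'tool_rot': array([-0.91401132,  1.3724103 ,  0.91222501]), 'ft_force': array([-0.45781511, -0.45516933,  0.69174219]), 'torque': array([-0.00020454,  0.03321291, -0.00585112]), 'grip_width': 0.9986300999707818}
0.011
scene [[417.6, 0.0, 250.4], [0.0, 417.6, 188.0], [0.0, 0.0, 1.0]] [[0.171, 0.653, -0.737, 1.467], [0.985, -0.12, 0.123, -0.162], [-0.008, -0.747, -0.664, 0.855], [0.0, 0.0, 0.0, 1.0]]
top [[368.7, 0.0, 254.6], [0.0, 368.7, 193.8], [0.0, 0.0, 1.0]] [[-0.021, -0.985, 0.171, 0.36], [-1.0, 0.021, 0.0, -0.004], [-0.004, -0.171, -0.985, 1.142], [0.0, 0.0, 0.0, 1.0]]
wrist [[318.9, 0.0, 258.0], [0.0, 318.9, 186.0], [0.0, 0.0, 1.0]] [[0.386, 0.895, 0.223, 0.189], [0.923, -0.374, -0.097, 0.625], [-0.003, 0.243, -0.97, 0.384], [0.0, 0.0, 0.0, 1.0]]
```

View pics/scene0.png

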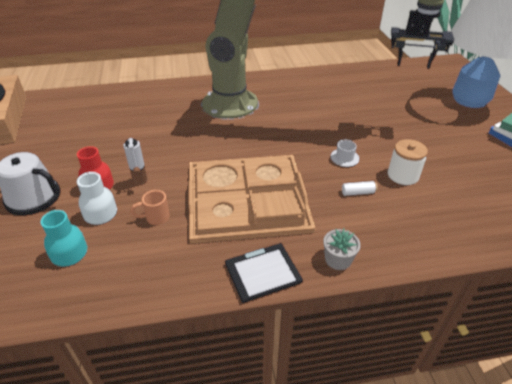

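View pics/top0.png

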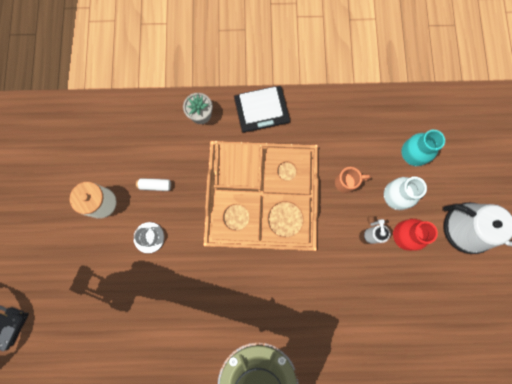

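View pics/wrist0.png

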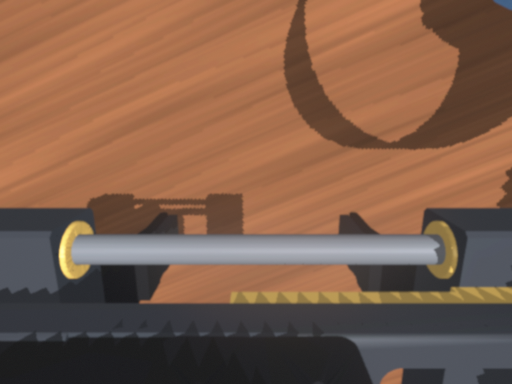

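The scene view shows these carafe shapes: white/frosted at (97,198), red at (93,168), turquoise at (65,238). The grinder is at (135,160), the mug at (153,207), and the dripper candidate at (345,153). The tube is at (358,188), the canister at (407,162), and the tray at (248,195). In the top view the rack is upper left at (240,165), the small well at (288,171), the middle well at (236,216) and the wide well at (286,219).

```bash
python3 - <<'E'
from bench import readout, viewer, job, nets, ctrl
import numpy as np
for l in ["grinder","mug","carafe","dripper","bean_tube","small_well","middle_well","wide_well","rack","canister"]:
    for c in ["top","scene"]:
        for x in nets.place_of(c,l)[:4]: print(l,c,np.round(x["centre"],3),round(x["conf"],2))
print(readout.get_state()["time"])
E
python3 - <<'E'
import cv2
a=cv2.imread("pics/top0.png");s=cv2.imread("pics/scene0.png")
c1=cv2.resize(a[120:260,330:450],None,fx=3,fy=3,interpolation=cv2.INTER_CUBIC)
c2=cv2.resize(a[120:260,60:200],None,fx=3,fy=3,interpolation=cv2.INTER_CUBIC)
cv2.imwrite("pics/crop_t.png",cv2.hconcat([c1,c2]))
c1=cv2.resize(s[130:270,40:180],None,fx=2.8,fy=2.8,interpolation=cv2.INTER_CUBIC)
c2=cv2.resize(s[130:270,310:450],None,fx=2.8,fy=2.8,interpolation=cv2.INTER_CUBIC)
cv2.imwrite("pics/crop_s.png",cv2.hconcat([c1,c2]))
E
```

```text
grinder top [ 0.418 -0.34  -0.001] 0.91
grinder top [0.489 0.054 0.011] 0.46
grinder scene [ 0.425 -0.341 -0.   ] 0.82
mug top [ 0.589 -0.29   0.002] 0.63
mug scene [ 0.429  0.33  -0.002] 0.7
carafe top [ 0.546 -0.452  0.003] 0.93
carafe top [ 0.422 -0.467 -0.005] 0.89
carafe scene [ 0.549 -0.451 -0.002] 0.67
carafe scene [ 0.424 -0.468 -0.002] 0.67
carafe scene [ 0.687 -0.516 -0.002] 0.61
dripper top [0.431 0.324 0.   ] 0.62
dripper scene [0.431 0.329 0.   ] 0.73
bean_tube top [0.595 0.311 0.015] 0.59
bean_tube top [0.432 0.325 0.   ] 0.18
bean_tube scene [0.595 0.312 0.018] 0.82
small_well top [ 0.628 -0.104  0.005] 0.68
small_well scene [ 0.623 -0.103  0.011] 0.9
middle_well top [0.488 0.054 0.011] 0.77
middle_well scene [0.487 0.055 0.01 ] 0.83
wide_well top [ 0.481 -0.099  0.009] 0.9
wide_well scene [ 0.476 -0.096  0.008] 0.66
rack top [0.634 0.047 0.011] 0.96
rack top [ 0.414 -0.341  0.002] 0.33
rack scene [0.635 0.045 0.012] 0.84
canister top [0.546 0.48  0.002] 0.74
canister scene [0.543 0.485 0.001] 0.59
1.15
```

View pics/crop_t.png

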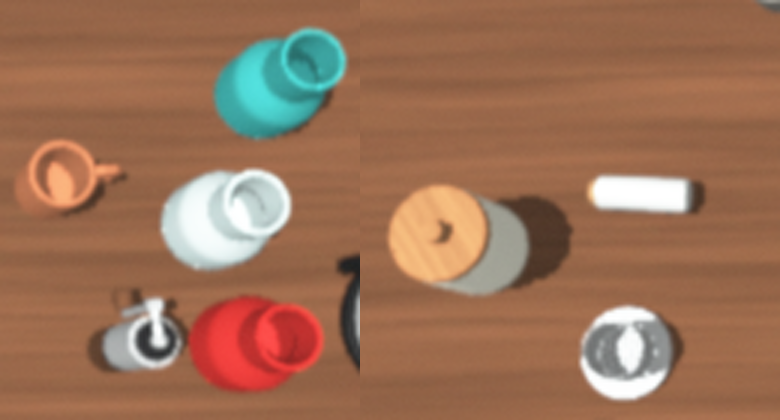

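View pics/crop_s.png

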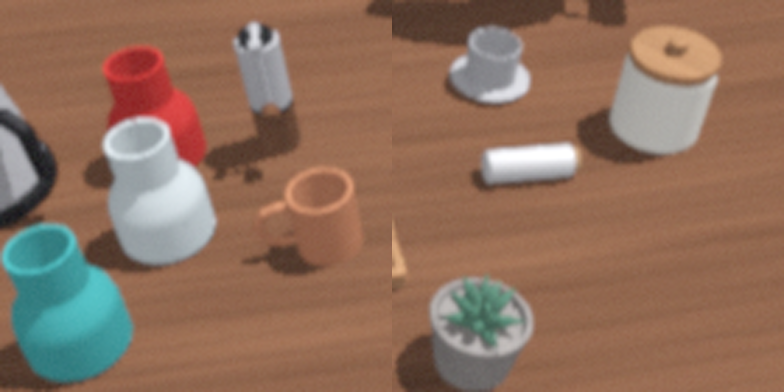

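The crops confirm the carafe choice: white/frosted, top crop (225,220). Red at (255,345) and turquoise at (275,80) are rejected. The dripper is the grey basket on a flange, and no other one is visible. The grinder's knob sticks out toward +x. Next I'll measure precisely from the depth clouds.

```bash
cat > h.py <<'E'
from bench import readout, viewer, job, nets, ctrl
import numpy as np, cv2
from scipy.optimize import least_squares
from scipy.spatial.transform import Rotation as R
def cloud(n):
    P=viewer.camera_params(n); im,d=viewer.get_image(n); K=P["K"];T=P["cam_to_world"]
    v,u=np.mgrid[:384,:512]; p=np.stack([(u-K[0,2])/K[0,0]*d,(v-K[1,2])/K[1,1]*d,d],-1)@T[:3,:3].T+T[:3,3]
    p[d<=0]=np.nan
    return im,p
def pts(p,c,r,z0,z1):
    q=p.reshape(-1,3); m=(np.hypot(q[:,0]-c[0],q[:,1]-c[1])<r)&(q[:,2]>z0)&(q[:,2]<z1); return q[m]
def circ(q,c,r=None):
    if r: f=lambda x:np.hypot(q[:,0]-x[0],q[:,1]-x[1])-r; x0=c[:2]
    else: f=lambda x:np.hypot(q[:,0]-x[0],q[:,1]-x[1])-x[2]; x0=[*c[:2],.03]
    s=least_squares(f,x0,loss="soft_l1",f_scale=.002); return s.x,np.sqrt(np.mean(s.fun**2)),len(q)
def now():
    s=readout.get_state(); T=R.from_rotvec(s["tool_rot"]).as_matrix(); return s,np.array(s["position"]),T
def go(xyz,zdir=None,G=8):
    """shift in tool axes for GRASP POINT to world xyz with tool down; zdir: jaw direction angle (deg) world"""
    s,p,M=now(); t=np.array(xyz,float)-[0,0,.008]
    w=""
    if zdir is not None:
        best=None
        for k in (0,180):
            a=np.radians(zdir+k); z=np.array([np.cos(a),np.sin(a),0]); x=np.array([0,0,-1.]); y=np.cross(z,x)
            rv=R.from_matrix(M.T@np.stack([x,y,z],1)).as_rotvec(degrees=True)
            print("zdir",zdir+k,"twist",rv.round(1).tolist())
    print("t",round(s["time"],2),"tcp",p.round(4),"q7",round(s["joint_positions"][6],2),"linear",(M.T@(t-p)).round(4).tolist(),"axes x,y,z:",M.T.round(2).tolist())
E
python3 - <<'E'
from h import *
C={n:cloud(n) for n in ("top","scene")}
for n,(im,p) in C.items():
    print("==",n)
    t=pts(p,(.418,-.34),.06,.02,.2)
    print("table z",np.median(pts(p,(.6,.25),.03,-.05,.05)[:,2]).round(4))
    q=pts(p,(.418,-.34),.07,.02,.14); 
    b=pts(p,(.418,-.34),.045,.09,.145); print("grinder",circ(b,(.418,-.34),.023))
    q=pts(p,(.418,-.34),.1,.02,.2); print(" zmax",q[:,2].max().round(4))
    b=pts(p,(.59,-.29),.06,.03,.071);print("mug",circ(b,(.59,-.29),.033), b[:,2].max().round(4), pts(p,(.59,-.29),.06,.03,.2)[:,2].max().round(4))
    b=pts(p,(.548,-.451),.06,.09,.128);print("carafe",circ(b,(.548,-.451)),pts(p,(.548,-.451),.06,.03,.2)[:,2].max().round(4))
    b=pts(p,(.431,.326),.04,.015,.055);print("drip",circ(b,(.431,.326)),pts(p,(.431,.326),.06,.01,.2)[:,2].max().round(4))
    b=pts(p,(.431,.326),.06,.004,.014);print(" flange mean",b.mean(0).round(4), (b.max(0)+b.min(0))/2)
    b=pts(p,(.595,.312),.08,.008,.05);print("tube",b.mean(0).round(4),b[:,2].max().round(4)); r=cv2.minAreaRect((b[:,:2]*1000).astype(np.float32));print(r)
    # wells
    for l,c,r in (("small",(.626,-.104),.03),("middle",(.488,.054),.04),("wide",(.479,-.098),.054)):
        a=pts(p,c,.068,-.01,.06); f=pts(p,c,r*.6,-.01,.06)[:,2]; rim=a[np.hypot(*(a[:,:2]-c).T)>r+.006][:,2]
        print(l,"floor",np.median(f).round(4),"rim",np.median(rim).round(4))
        zs=(np.median(f)+np.median(rim))/2; fl=a[a[:,2]<zs]; print("  floorpts box centre",((fl.max(0)+fl.min(0))/2).round(4),(fl.max(0)-fl.min(0)).round(4))
    for dx in (-.07,-.058,-.04,-.02,0,.03,.06): 
        a=pts(p,(.634+dx,.046),.02,0,.1); a=a[abs(a[:,0]-.634-dx)<.006]; print("rack",dx,np.median(a[:,2]).round(4))
E
```

```text
== top
table z -0.0014
grinder (array([ 0.42089099, -0.34257269]), np.float64(0.0031019923588992944), 170)
 zmax 0.1627
mug (array([ 0.58855074, -0.2878845 ]), np.float64(0.007270614916518369), 203) 0.0708 0.0776
carafe (array([ 0.54618491, -0.45005411,  0.02788903]), np.float64(0.0011689301442087557), 255) 0.1324
drip (array([0.4310104 , 0.32440399, 0.028764  ]), np.float64(0.001266255511958908), 170) 0.0603
 flange mean [0.4293 0.3207 0.0094] [0.43226134 0.3247155  0.00903102]
tube [0.5925 0.3104 0.027 ] 0.0362
((594.7132568359375, 313.75408935546875), (100.7453384399414, 33.790103912353516), 86.99005889892578)
small floor 0.021 rim 0.0325
  floorpts box centre [ 0.6425 -0.0933  0.0208] [0.0978 0.1013 0.0119]
middle floor 0.0205 rim 0.0324
  floorpts box centre [0.4847 0.0503 0.0203] [0.1089 0.09   0.0123]
wide floor 0.0211 rim 0.0323
  floorpts box centre [ 0.4759 -0.0929  0.0208] [0.105  0.1087 0.0117]
rack -0.07 0.0102
rack -0.058 0.0569
rack -0.04 0.0344
rack -0.02 0.0387
rack 0 0.0435
rack 0.03 0.0494
rack 0.06 0.0572
== scene
table z 0.0002
grinder (array([ 0.42282088, -0.340
[... 344 characters left out ...]
) 0.0598
 flange mean [0.4496 0.3192 0.0098] [0.43923642 0.32726389 0.00920222]
tube [0.6061 0.3103 0.0253] 0.037
((602.6616821289062, 314.114013671875), (101.70574951171875, 35.85515213012695), 82.7853012084961)
small floor 0.0221 rim 0.0333
  floorpts box centre [ 0.622  -0.1057  0.0227] [0.0515 0.0664 0.0097]
middle floor 0.0214 rim 0.0331
  floorpts box centre [0.4815 0.0418 0.0212] [0.0734 0.1107 0.0118]
wide floor 0.0218 rim 0.0331
  floorpts box centre [ 0.4839 -0.0921  0.0216] [0.1243 0.1053 0.0114]
rack -0.07 nan
rack -0.058 0.0464
rack -0.04 0.035
rack -0.02 0.0386
rack 0 0.0439
rack 0.03 0.0495
rack 0.06 0.0287
  return _methods._mean(a, axis=axis, dtype=dtype,
  ret = ret.dtype.type(ret / rcount)
```

```bash
cat >> h.py <<'E'
def ray(n,u,v,z):
    P=viewer.camera_params(n);K=P["K"];T=P["cam_to_world"]
    d=np.stack([(u-K[0,2])/K[0,0],(v-K[1,2])/K[1,1],np.ones_like(u)],-1)@T[:3,:3].T; s=(z-T[2,3])/d[:,2]; return d*s[:,None]+T[:3,3]
def wellfit(n,p,c,r,zr=.0325):
    v,u=np.mgrid[:384,:512]; g=ray(n,u.ravel().astype(float),v.ravel().astype(float),zr).reshape(384,512,3)
    near=np.hypot(g[...,0]-c[0],g[...,1]-c[1])<r+.006
    hole=(near&(p[...,2]<zr-.004)).astype(np.uint8)
    cs,_=cv2.findContours(hole,cv2.RETR_EXTERNAL,cv2.CHAIN_APPROX_NONE); k=max(cs,key=cv2.contourArea)
    m=cv2.moments(hole,True); cen=ray(n,np.array([m['m10']/m['m00']]),np.array([m['m01']/m['m00']]),zr)[0]
    q=ray(n,k[:,0,0].astype(float),k[:,0,1].astype(float),zr); return circ(q,c)[0].round(4),cen.round(4)
E
python3 - <<'E'
from h import *
C={n:cloud(n) for n in ("top","scene")}
for n,(im,p) in C.items():
    print(n)
    for l,c,r in (("small",(.626,-.104),.03),("middle",(.488,.054),.04),("wide",(.479,-.098),.054)):
        print(l,*wellfit(n,p,c,r))
    # knob of grinder
    a=pts(p,(.4205,-.342),.065,.06,.14); d=np.hypot(*(a[:,:2]-[.4205,-.342]).T); k=a[d>.03]; print("knob",len(k),k.mean(0).round(4),np.degrees(np.arctan2(k[:,1].mean()+.342,k[:,0].mean()-.4205)).round(1))
    a=pts(p,(.59,-.288),.09,.02,.07); d=np.hypot(*(a[:,:2]-[.59,-.288]).T); k=a[d>.042]; print("handle",len(k),k.mean(0).round(4) if len(k) else '')
    a=pts(p,(.59,-.288),.06,.0735,.08); print("mugrim",circ(a,(.59,-.288)))
    a=pts(p,(.549,-.451),.06,.128,.135); print("carrim",circ(a,(.549,-.451)))
    a=pts(p,(.431,.326),.06,.056,.063); print("driprim",circ(a,(.431,.326)))
    a=pts(p,(.42,-.342),.04,.14,.165); print("grtop",a.mean(0))
    b=pts(p,(.595,.312),.08,.008,.05); z=b[b[:,2]>.025]; print("tube ymin/max",b[:,1].min(),b[:,1].max(), np.polyfit(z[:,1],z[:,0],1),z.mean(0))
E
```

```text
top
small [ 0.6249 -0.1036  0.0283] [ 0.6249 -0.1036  0.0325]
middle [0.4853 0.0555 0.0386] [0.4852 0.0554 0.0325]
wide [ 0.4755 -0.0938  0.0522] [ 0.4753 -0.0939  0.0325]
knob 57 [ 0.4616 -0.3359  0.087 ] 8.4
handle 34 [ 0.5951 -0.3424  0.0477]
mugrim (array([ 0.5895906 , -0.28753973,  0.03023221]), np.float64(0.0013961421524272143), 56)
carrim (array([ 0.54675336, -0.45129963,  0.02808236]), np.float64(0.0011818155474676406), 72)
driprim (array([0.43147484, 0.32482453, 0.02867611]), np.float64(0.0006112272394058661), 25)
grtop [ 0.42333256 -0.3392779   0.14970592]
tube ymin/max 0.2624635391689128 0.36449310733841556 [0.0508105  0.57795398] [0.59371682 0.31022804 0.02954156]
scene
small [ 0.6306 -0.1022  0.0272] [ 0.6311 -0.1022  0.0325]
middle [0.4907 0.0558 0.0364] [0.4916 0.0558 0.0325]
wide [ 0.4817 -0.0929  0.0504] [ 0.4829 -0.0932  0.0325]
knob 90 [ 0.4645 -0.3369  0.0939] 6.6
handle 74 [ 0.6028 -0.3426  0.0437]
mugrim (array([ 0.59477966, -0.2863413 ,  0.02996671]), np.float64(0.001717143826928284), 64)
carrim (array([ 0.55108492, -0.45023291,  0.02784081]), np.float64(0.0018575840230253312), 65)
driprim (array([0.43604633, 0.32599822, 0.02784447]), np.float64(0.001347636231553911), 32)
grtop [ 0.43353613 -0.33864176  0.14961421]
tube ymin/max 0.2632802836053558 0.3651360562363215 [0.06091847 0.58373232] [0.60271313 0.3115773  0.03036013]
```

Run:
```python
from h import *
go((.5,.0,.40),90)
go((.5,.0,.40),0)
```

```text
zdir 90 twist [-22.7, 0.0, 0.0]
zdir 270 twist [157.3, 0.0, -0.0]
t 1.35 tcp [0.2506 0.5998 0.2336] q7 -0.06 linear [-0.1584, -0.4613, -0.4573] axes x,y,z: [[0.0, 0.0, -1.0], [-0.92, 0.39, -0.0], [0.39, 0.92, 0.0]]
zdir 0 twist [67.3, 0.0, 0.0]
zdir 180 twist [-112.7, -0.0, 0.0]
t 1.35 tcp [0.2506 0.5998 0.2336] q7 -0.06 linear [-0.1584, -0.4613, -0.4573] axes x,y,z: [[0.0, 0.0, -1.0], [-0.92, 0.39, -0.0], [0.39, 0.92, 0.0]]
```

```bash
python3 -m creep '[{"linear":[-0.16,-0.60,-0.40],"twist":[-22.7,0,0],"fingers":-1},{"linear":[-0.16,-0.60,-0.40],"twist":[-22.7,0,0],"fingers":-1},{"linear":[-0.16,-0.60,-0.40],"twist":[-22.7,0,0],"fingers":-1},{"linear":[-0.16,-0.60,-0.40],"twist":[-22.7,0,0],"fingers":-1},{"linear":[-0.16,-0.60,-0.40],"twist":[-22.7,0,0],"fingers":-1},{"linear":[-0.16,-0.60,-0.40],"twist":[-22.7,0,0],"fingers":-1},{"linear":[-0.16,-0.60,-0.40],"twist":[-22.7,0,0],"fingers":-1},{"linear":[-0.16,-0.60,-0.40],"twist":[-22.7,0,0],"fingers":-1}]' 20
python3 - <<'E'
from h import *
go((.65,.0,.41),90)
E
```

```text
time: 2.02
position: [0.431, 0.3279, 0.3063]
tool_rot: [-1.209, 1.208, 1.209]
ft_force: [1.9, 1.5, -0.7]
grip_width: 1.0
zdir 90 twist [0.0, 0.0, 0.0]
zdir 270 twist [-180.0, -0.1, 0.1]
t 2.02 tcp [0.431  0.3279 0.3063] q7 0.88 linear [-0.0958, -0.2189, -0.3279] axes x,y,z: [[0.0, 0.0, -1.0], [-1.0, -0.0, -0.0], [-0.0, 1.0, 0.0]]
```

```bash
python3 -m creep '[{"linear":[-0.09,-0.22,-0.33],"fingers":-1,"twist":[0,0,0]},{"linear":[-0.09,-0.22,-0.33],"fingers":-1,"twist":[0,0,0]},{"linear":[-0.09,-0.22,-0.33],"fingers":-1,"twist":[0,0,0]},{"linear":[-0.09,-0.22,-0.33],"fingers":-1,"twist":[0,0,0]},{"linear":[-0.09,-0.22,-0.33],"fingers":-1,"twist":[0,0,0]},{"linear":[-0.09,-0.22,-0.33],"fingers":-1,"twist":[0,0,0]},{"linear":[-0.09,-0.22,-0.33],"fingers":-1,"twist":[0,0,0]},{"linear":[-0.09,-0.22,-0.33],"fingers":-1,"twist":[0,0,0]}]'
python3 -m creep '[{"linear":[0,-0.02,-0.02],"fingers":-1,"twist":[0,0,0]},{"linear":[0,-0.02,-0.02],"fingers":-1,"twist":[0,0,0]},{"linear":[0,-0.02,-0.02],"fingers":-1,"twist":[0,0,0]}]'
python3 - <<'E'
from h import *
go((.65,.0,.41),90)
im,p=cloud("wrist"); cv2.imwrite("pics/w1.png",im[:,:,::-1])
P=viewer.camera_params("wrist"); print(P["cam_to_world"].round(3).tolist())
for l,c,r in (("small",(.6278,-.103),.03),("middle",(.488,.0556),.04),("wide",(.479,-.0934),.054)):
    try: print(l,*wellfit("wrist",p,c,r))
    except Exception as e: print(l,e)
    for x in nets.place_of("wrist",l+"_well")[:2]: print("net",np.round(x["centre"],4),x["conf"])
E
```

```text
time: 2.68
position: [0.6114, 0.0577, 0.3801]
tool_rot: [-1.21, 1.208, 1.209]
ft_force: [1.5, 0.6, -0.3]
grip_width: 0.998
time: 2.93
position: [0.6312, 0.0374, 0.3787]
tool_rot: [-1.207, 1.212, 1.207]
ft_force: [-0.1, 0.5, -0.5]
grip_width: 1.0
zdir 90 twist [-0.2, -0.0, -0.0]
zdir 270 twist [179.8, -0.1, 0.1]
t 2.93 tcp [0.6312 0.0374 0.3787] q7 1.54 linear [-0.0233, -0.0189, -0.0374] axes x,y,z: [[-0.0, -0.0, -1.0], [-1.0, 0.0, 0.0], [0.0, 1.0, -0.0]]
[[0.001, 0.97, 0.241, 0.565], [1.0, -0.0, -0.001, 0.04], [-0.001, 0.241, -0.97, 0.53], [0.0, 0.0, 0.0, 1.0]]
small [ 0.6245 -0.1     0.0287] [ 0.6242 -0.1     0.0325]
net [ 0.6299 -0.1027  0.0094] 0.89
middle [0.4843 0.0589 0.0388] [0.4835 0.0589 0.0325]
net [0.4885 0.0576 0.0109] 0.74
wide [ 0.4756 -0.0895  0.0524] [ 0.4742 -0.0895  0.0325]
net [ 0.4838 -0.0921  0.0104] 0.71
```

View pics/w1.png

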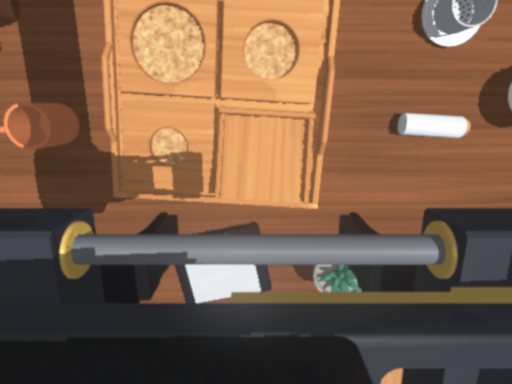

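```bash
python3 -m creep '[{"linear":[0.02,0.11,-0.37],"twist":[-7.5,0,0],"fingers":-1},{"linear":[0.02,0.11,-0.37],"twist":[-7.5,0,0],"fingers":-1},{"linear":[0.02,0.11,-0.37],"twist":[-7.5,0,0],"fingers":-1},{"linear":[0.02,0.11,-0.37],"twist":[-7.5,0,0],"fingers":-1},{"linear":[0.02,0.11,-0.37],"twist":[-7.5,0,0],"fingers":-1},{"linear":[0.02,0.11,-0.37],"twist":[-7.5,0,0],"fingers":-1},{"linear":[0.02,0.11,-0.37],"twist":[-7.5,0,0],"fingers":-1},{"linear":[0.02,0.11,-0.37],"twist":[-7.5,0,0],"fingers":-1}]'
python3 -m creep '[{"linear":[0,0,-0.06],"fingers":-1,"twist":[0,0,0]},{"linear":[0,0,-0.06],"fingers":-1,"twist":[0,0,0]},{"linear":[0,0,-0.06],"fingers":-1,"twist":[0,0,0]},{"linear":[0,0,-0.06],"fingers":-1,"twist":[0,0,0]}]'
python3 - <<'E'
from h import *
go((.4215,-.3415,.115),97.5)
im,p=cloud("wrist"); cv2.imwrite("pics/w2.png",im[:,:,::-1])
b=pts(p,(.42,-.34),.045,.09,.145); print("grinder",circ(b,(.42,-.34),.023))
b=pts(p,(.42,-.34),.045,.12,.148); print("grinder",circ(b,(.42,-.34),.023))
a=pts(p,(.42,-.34),.03,.146,.17); print("top",a.mean(0),a.max(0),a.min(0))
a=pts(p,(.42,-.34),.065,.06,.14); d=np.hypot(*(a[:,:2]-[.4205,-.342]).T); k=a[d>.035]; print("knob",len(k),k.mean(0).round(4))
for x in nets.place_of("wrist","grinder")[:2]: print("net",np.round(x["centre"],4),x["conf"])
E
```

```text
time: 3.8
position: [0.5354, -0.2797, 0.3625]
tool_rot: [-1.308, 1.141, 1.307]
ft_force: [1.1, -0.5, -0.1]
grip_width: 0.997
time: 4.13
position: [0.5438, -0.3388, 0.3618]
tool_rot: [-1.304, 1.144, 1.306]
ft_force: [-0.2, -0.2, -0.1]
grip_width: 0.998
zdir 97.5 twist [0.0, 0.1, -0.0]
zdir 277.5 twist [-180.0, 0.0, 0.1]
t 4.13 tcp [ 0.5438 -0.3388  0.3618] q7 2.34 linear [0.2548, 0.1216, 0.0131] axes x,y,z: [[-0.0, 0.0, -1.0], [-0.99, -0.13, 0.0], [-0.13, 0.99, 0.0]]
grinder (array([ 0.41915741, -0.34168886]), np.float64(0.002329484866889409), 482)
grinder (array([ 0.41891652, -0.34167228]), np.float64(0.0025222840994752645), 456)
top [ 0.42204468 -0.34170704  0.15244167] [ 0.44986794 -0.32349703  0.16230432] [ 0.40110879 -0.36043141  0.1468267 ]
knob 218 [ 0.4642 -0.3377  0.0834]
net [ 0.4179 -0.3402 -0.0009] 0.62
```

View pics/w2.png

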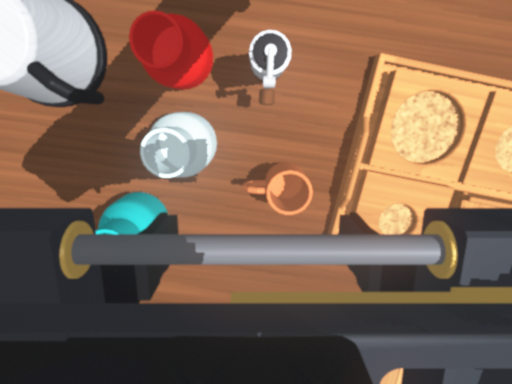

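```bash
python3 -m creep '[{"linear":[0.09,0.1235,0.0132],"twist":[0,0,0],"fingers":-1},{"linear":[0.09,0.1235,0.0132],"twist":[0,0,0],"fingers":-1},{"linear":[0.09,0.1235,0.0132],"twist":[0,0,0],"fingers":-1},{"linear":[0.09,0.1235,0.0132],"twist":[0,0,0],"fingers":-1},{"linear":[0.09,0.1235,0.0132],"twist":[0,0,0],"fingers":-1},{"linear":[0.115,0.1235,0.0132],"twist":[0,0,0],"fingers":-1},{"linear":[0.14,0.1235,0.0132],"twist":[0,0,0],"fingers":-1},{"linear":[0.165,0.1235,0.0132],"twist":[0,0,0],"fingers":-1}]'
python3 - <<'E'
from h import *
go((.4195,-.3417,.115),97.5)
E
```

```text
time: 4.9
position: [0.4219, -0.3403, 0.1974]
tool_rot: [-1.31, 1.139, 1.305]
ft_force: [-0.4, 0.6, -0.5]
grip_width: 1.003
zdir 97.5 twist [0.3, -0.0, 0.2]
zdir 277.5 twist [-179.7, -0.3, -0.0]
t 4.9 tcp [ 0.4219 -0.3403  0.1974] q7 2.4 linear [0.0904, 0.0029, -0.0011] axes x,y,z: [[0.0, 0.0, -1.0], [-0.99, -0.14, -0.0], [-0.14, 0.99, -0.0]]
```

```bash
python3 -m creep '[{"linear":[0.03,0.001,-0.001],"twist":[0,0,0],"fingers":-1},{"linear":[0.055,0.001,-0.001],"twist":[0,0,0],"fingers":-1},{"linear":[0.075,0.001,-0.001],"twist":[0,0,0],"fingers":-1},{"linear":[0.086,0.001,-0.001],"twist":[0,0,0],"fingers":-1},{"linear":[0.088,0.001,-0.001],"twist":[0,0,0],"fingers":-1},{"linear":[0.088,0.001,-0.001],"twist":[0,0,0],"fingers":-1}]'
python3 - <<'E'
from h import *
go((.4195,-.3417,.115),97.5)
E
```

```text
time: 5.4
position: [0.4198, -0.3425, 0.1093]
tool_rot: [-1.307, 1.143, 1.307]
ft_force: [0.2, 1.1, 0.5]
grip_width: 0.998
zdir 97.5 twist [0.1, 0.0, 0.0]
zdir 277.5 twist [-179.9, -0.0, 0.0]
t 5.4 tcp [ 0.4198 -0.3425  0.1093] q7 2.46 linear [0.0023, 0.0002, 0.0008] axes x,y,z: [[0.0, 0.0, -1.0], [-0.99, -0.13, -0.0], [-0.13, 0.99, 0.0]]
```

Centred; closing.

```bash
python3 -m creep '[{"linear":[0.001,0,0.001],"twist":[0,0,0],"fingers":0},{"linear":[0.001,0,0.001],"twist":[0,0,0],"fingers":1},{"linear":[0.001,0,0.001],"twist":[0,0,0],"fingers":1},{"linear":[0.001,0,0.001],"twist":[0,0,0],"fingers":1},{"linear":[0.001,0,0.001],"twist":[0,0,0],"fingers":1},{"linear":[0.001,0,0.001],"twist":[0,0,0],"fingers":1},{"linear":[0.001,0,0.001],"twist":[0,0,0],"fingers":1}]' 30
python3 - <<'E'
from h import *
go((.626,-.102,.25),97.5)
E
```

```text
time: 5.98
position: [0.4187, -0.3425, 0.1082]
tool_rot: [-1.305, 1.144, 1.305]
ft_force: [-0.3, 0.4, 0.2]
grip_width: 0.558
zdir 97.5 twist [0.0, -0.0, 0.0]
zdir 277.5 twist [-180.0, -0.0, -0.0]
t 5.98 tcp [ 0.4187 -0.3425  0.1082] q7 2.46 linear [-0.1338, -0.237, 0.2113] axes x,y,z: [[0.0, 0.0, -1.0], [-0.99, -0.13, -0.0], [-0.13, 0.99, -0.0]]
```

```bash
python3 -m creep '[{"linear":[-0.03,0,0],"twist":[0,0,0],"fingers":1},{"linear":[-0.07,0,0],"twist":[0,0,0],"fingers":1},{"linear":[-0.11,0,0],"twist":[0,0,0],"fingers":1},{"linear":[-0.12,-0.02,0.018],"twist":[0,0,0],"fingers":1},{"linear":[-0.12,-0.046,0.041],"twist":[0,0,0],"fingers":1},{"linear":[-0.12,-0.073,0.065],"twist":[0,0,0],"fingers":1},{"linear":[-0.12,-0.1,0.089],"twist":[0,0,0],"fingers":1},{"linear":[-0.12,-0.127,0.113],"twist":[0,0,0],"fingers":1}]'
python3 -m creep '[{"linear":[0,-0.03,0.027],"twist":[0,0,0],"fingers":1},{"linear":[0,-0.056,0.05],"twist":[0,0,0],"fingers":1},{"linear":[0,-0.08,0.072],"twist":[0,0,0],"fingers":1},{"linear":[0,-0.1,0.089],"twist":[0,0,0],"fingers":1},{"linear":[0,-0.11,0.098],"twist":[0,0,0],"fingers":1},{"linear":[0,-0.11,0.098],"twist":[0,0,0],"fingers":1},{"linear":[0,-0.11,0.098],"twist":[0,0,0],"fingers":1}]'
python3 - <<'E'
from h import *
go((.626,-.102,.1365),97.5)
E
```

```text
time: 6.65
position: [0.5297, -0.2121, 0.2268]
tool_rot: [-1.303, 1.145, 1.307]
ft_force: [0.3, -1.0, -5.3]
grip_width: 0.522
time: 7.23
position: [0.6252, -0.102, 0.2264]
tool_rot: [-1.305, 1.147, 1.309]
ft_force: [0.1, -0.4, -4.8]
grip_width: 0.526
zdir 97.5 twist [0.1, -0.0, -0.2]
zdir 277.5 twist [-179.9, 0.3, -0.0]
t 7.23 tcp [ 0.6252 -0.102   0.2264] q7 1.92 linear [0.0979, -0.0011, -0.0001] axes x,y,z: [[-0.0, -0.0, -1.0], [-0.99, -0.13, 0.0], [-0.13, 0.99, -0.0]]
```

```bash
python3 -m creep '[{"linear":[0.03,0,0],"twist":[0,0,0],"fingers":1},{"linear":[0.06,0,0],"twist":[0,0,0],"fingers":1},{"linear":[0.07,0,0],"twist":[0,0,0],"fingers":1},{"linear":[0.07,0,0],"twist":[0,0,0],"fingers":1}]'
python3 - <<'E'
from h import *
go((.626,-.102,.1365),97.5)
for n in ("scene","top"):
    im,p=cloud(n); cv2.imwrite(f"pics/g1{n}.png",cv2.resize(im[100:300,150:400] if n=="scene" else im[110:270,190:340],None,fx=3,fy=3)[:,:,::-1])
    b=pts(p,(.626,-.102),.03,.055,.10); print(n,len(b),circ(b,(.626,-.102),.023) if len(b)>10 else '')
E
```

```text
time: 7.57
position: [0.6223, -0.1036, 0.1542]
tool_rot: [-1.299, 1.151, 1.31]
ft_force: [-1.4, -0.3, -5.2]
grip_width: 0.52
zdir 97.5 twist [-0.1, 0.1, -0.5]
zdir 277.5 twist [179.9, -0.8, -0.1]
t 7.57 tcp [ 0.6223 -0.1036  0.1542] q7 1.93 linear [0.0257, -0.0041, 0.001] axes x,y,z: [[-0.01, 0.0, -1.0], [-0.99, -0.13, 0.01], [-0.13, 0.99, 0.0]]
scene 159 (array([ 0.62666968, -0.10188157]), np.float64(0.0012139027670768536), 159)
top 0
```

View pics/g1scene.png

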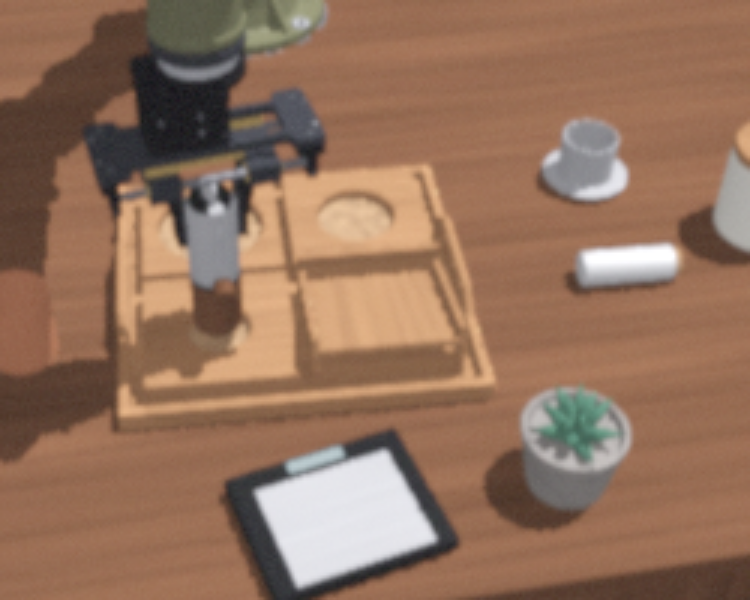

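```bash
python3 -m creep '[{"linear":[0,0,0],"twist":[0,0,0],"fingers":1},{"linear":[0.01,0,0],"twist":[0,0,0],"fingers":1},{"linear":[0.016,0,0],"twist":[0,0,0],"fingers":1},{"linear":[0.02,0,0],"twist":[0,0,0],"fingers":1},{"linear":[0.022,0,0],"twist":[0,0,0],"fingers":1},{"linear":[0.022,0,0],"twist":[0,0,0],"fingers":1}]'
python3 - <<'E'
from h import *
go((.626,-.102,.138),97.5)
im,p=cloud("scene")
b=pts(p,(.626,-.102),.03,.055,.10); print(len(b),circ(b,(.626,-.102),.023))
E
```

```text
time: 8.17
position: [0.6259, -0.1021, 0.1356]
tool_rot: [-1.305, 1.144, 1.306]
ft_force: [-0.4, 1.2, -4.7]
grip_width: 0.522
zdir 97.5 twist [0.0, 0.0, -0.0]
zdir 277.5 twist [-180.0, 0.0, 0.0]
t 8.17 tcp [ 0.6259 -0.1021  0.1356] q7 1.94 linear [0.0056, -0.0001, 0.0] axes x,y,z: [[-0.0, 0.0, -1.0], [-0.99, -0.13, 0.0], [-0.13, 0.99, 0.0]]
131 (array([ 0.63103263, -0.10066638]), np.float64(0.0010699766520407084), 131)
```

```bash
python3 -m creep '[{"linear":[0.002,0,0],"twist":[0,0,0],"fingers":1},{"linear":[0.003,0,0],"twist":[0,0,0],"fingers":1},{"linear":[0.004,0,0],"twist":[0,0,0],"fingers":1},{"linear":[0.005,0,0],"twist":[0,0,0],"fingers":1},{"linear":[0.0055,0,0],"twist":[0,0,0],"fingers":1},{"linear":[0.006,0,0],"twist":[0,0,0],"fingers":1},{"linear":[0.006,0,0],"twist":[0,0,0],"fingers":1}]'
```

```text
time: 8.8
position: [0.6275, -0.1023, 0.1351]
tool_rot: [-1.307, 1.14, 1.302]
ft_force: [-6.2, 0.9, 15.8]
grip_width: 0.524
```

```bash
python3 -m creep '[{"linear":[-0.004,0,0],"twist":[0,0,0],"fingers":1},{"linear":[-0.005,0,0],"twist":[0,0,0],"fingers":1},{"linear":[-0.005,0,0],"twist":[0,0,0],"fingers":1}]'
python3 - <<'E'
from h import *
go((.626,-.102,.138),97.5); print(now()[0]["ft_force"])
im,p=cloud("scene"); cv2.imwrite("pics/g2.png",cv2.resize(im[130:230,180:280],None,fx=6,fy=6)[:,:,::-1])
for z in (.05,.07,.09,.11): 
    b=pts(p,(.63,-.102),.03,z-.012,z+.012); print(z,len(b),circ(b,(.626,-.102),.023)[:2])
# colour change height (58mm)
E
```

```text
time: 9.05
position: [0.6262, -0.1022, 0.1351]
tool_rot: [-1.306, 1.144, 1.305]
ft_force: [-0.1, -0.1, -0.1]
grip_width: 0.526
zdir 97.5 twist [0.0, -0.0, 0.0]
zdir 277.5 twist [-180.0, -0.1, -0.0]
t 9.05 tcp [ 0.6262 -0.1022  0.1351] q7 1.94 linear [0.0051, 0.0002, 0.0003] axes x,y,z: [[0.0, -0.0, -1.0], [-0.99, -0.13, -0.0], [-0.13, 0.99, -0.0]]
[-0.05666796 -0.10476734 -0.06042162]
0.05 101 (array([ 0.63104709, -0.10087538]), np.float64(0.0012105376398757943))
0.07 62 (array([ 0.63110875, -0.10046505]), np.float64(0.0012600095728796776))
0.09 76 (array([ 0.63139258, -0.10073094]), np.float64(0.0011365170144074024))
0.11 94 (array([ 0.63135542, -0.10072613]), np.float64(0.0011983965456216264))
```

View pics/g2.png

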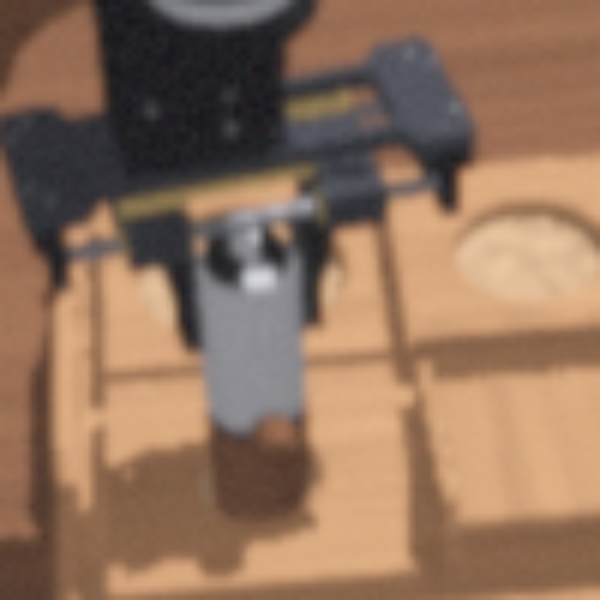

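The grinder stands upright in the small well with no load on the wrist. I'll release it and rise.

```bash
python3 -m creep '[{"linear":[0,0,0],"twist":[0,0,0],"fingers":0},{"linear":[0,0,0],"twist":[0,0,0],"fingers":-0.5},{"linear":[0,0,0],"twist":[0,0,0],"fingers":-0.6},{"linear":[0,0,0],"twist":[0,0,0],"fingers":-0.6},{"linear":[0,0,0],"twist":[0,0,0],"fingers":-0.6}]'
python3 -m creep '[{"linear":[-0.02,0,0],"twist":[0,0,0],"fingers":-0.6},{"linear":[-0.05,0,0],"twist":[0,0,0],"fingers":-0.6},{"linear":[-0.09,0,0],"twist":[0,0,0],"fingers":-1},{"linear":[-0.13,0,0],"twist":[0,0,0],"fingers":-1},{"linear":[-0.15,0,0],"twist":[0,0,0],"fingers":-1},{"linear":[-0.15,0,0],"twist":[0,0,0],"fingers":-1}]'
python3 - <<'E'
from h import *
im,p=cloud("wrist"); cv2.imwrite("pics/w3.png",im[:,:,::-1])
im,p=cloud("top"); cv2.imwrite("pics/t3.png",im[:,:,::-1])
go((.591,-.2875,.30),7.5)
E
```

```text
time: 9.52
position: [0.6262, -0.1023, 0.1351]
tool_rot: [-1.305, 1.144, 1.305]
ft_force: [-0.7, 0.7, -0.5]
grip_width: 0.735
time: 10.02
position: [0.6286, -0.103, 0.2918]
tool_rot: [-1.311, 1.137, 1.296]
ft_force: [-0.3, -0.3, 0.3]
grip_width: 0.974
zdir 7.5 twist [90.0, 0.1, 0.1]
zdir 187.5 twist [-90.0, -0.1, 0.1]
t 10.12 tcp [ 0.6264 -0.1024  0.286 ] q7 1.91 linear [-0.0061, 0.0594, -0.1789] axes x,y,z: [[0.0, 0.0, -1.0], [-0.99, -0.13, -0.0], [-0.13, 0.99, -0.0]]
```

View pics/t3.png

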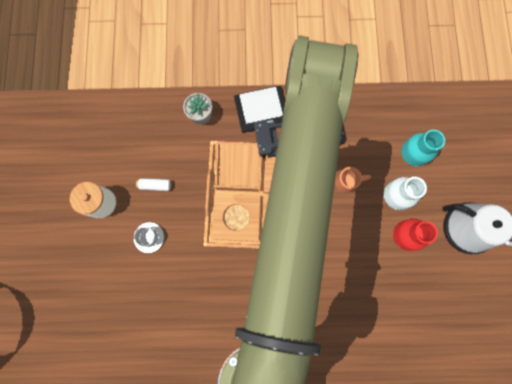

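```bash
python3 -m creep '[{"linear":[-0.04,0.073,-0.28],"twist":[90,0,0],"fingers":-1},{"linear":[-0.04,0.073,-0.28],"twist":[90,0,0],"fingers":-1},{"linear":[-0.04,0.073,-0.28],"twist":[90,0,0],"fingers":-1},{"linear":[-0.04,0.073,-0.28],"twist":[90,0,0],"fingers":-1},{"linear":[-0.04,0.073,-0.28],"twist":[90,0,0],"fingers":-1},{"linear":[-0.04,0.073,-0.28],"twist":[90,0,0],"fingers":-1},{"linear":[-0.04,0.073,-0.28],"twist":[90,0,0],"fingers":-1},{"linear":[-0.04,0.073,-0.28],"twist":[90,0,0],"fingers":-1}]'
python3 - <<'E'
from h import *
go((.59,-.39,.34),7.5)
E
```

```text
time: 10.78
position: [0.584, -0.4003, 0.3232]
tool_rot: [-0.537, 1.512, 0.531]
ft_force: [-2.5, -1.5, 0.9]
grip_width: 0.997
zdir 7.5 twist [31.6, -0.5, 0.2]
zdir 187.5 twist [-148.4, -0.3, -0.6]
t 10.78 tcp [ 0.584  -0.4003  0.3232] q7 1.43 linear [-0.0089, 0.0042, 0.011] axes x,y,z: [[-0.01, -0.01, -1.0], [-0.63, 0.78, -0.0], [0.78, 0.63, -0.01]]
```

```bash
python3 -m creep '[{"linear":[0,0,0],"twist":[32,0,0],"fingers":-1},{"linear":[0,0,0],"twist":[32,0,0],"fingers":-1},{"linear":[0,0,0],"twist":[32,0,0],"fingers":-1},{"linear":[0,0,0],"twist":[32,0,0],"fingers":-1},{"linear":[0,0,0],"twist":[32,0,0],"fingers":-1},{"linear":[0,0,0],"twist":[32,0,0],"fingers":-1}]'
python3 - <<'E'
from h import *
im,p=cloud("wrist"); cv2.imwrite("pics/w4.png",im[:,:,::-1])
c=(.59,-.2875)
b=pts(p,c,.06,.03,.071);print("mug",circ(b,c,.033))
a=pts(p,c,.06,.0735,.08); print("rim",circ(a,c))
a=pts(p,c,.09,.01,.065); d=np.hypot(*(a[:,:2]-c).T); k=a[d>.045]; print("handle",len(k),k.mean(0))
for x in nets.place_of("wrist","mug")[:2]: print("net",np.round(x["centre"],4),x["conf"])
go((.59,-.2875,.062),7.5)
E
```

```text
time: 11.28
position: [0.5899, -0.389, 0.3225]
tool_rot: [-0.11, 1.571, 0.113]
ft_force: [0.3, -0.5, -0.9]
grip_width: 1.001
mug (array([ 0.59038941, -0.29466079]), np.float64(0.006020146366691537), 517)
rim (array([ 0.59115949, -0.28752893,  0.03019819]), np.float64(0.001365092517015055), 637)
handle 134 [ 0.59738042 -0.34392034  0.05528873]
net [ 0.591  -0.2834 -0.0033] 0.76
zdir 7.5 twist [0.8, -0.1, -0.1]
zdir 187.5 twist [-179.2, 0.1, -0.2]
t 11.38 tcp [ 0.59   -0.389   0.3233] q7 0.91 linear [0.2694, 0.1, 0.0153] axes x,y,z: [[-0.0, 0.0, -1.0], [-0.14, 0.99, 0.0], [0.99, 0.14, -0.0]]
```

View pics/w4.png

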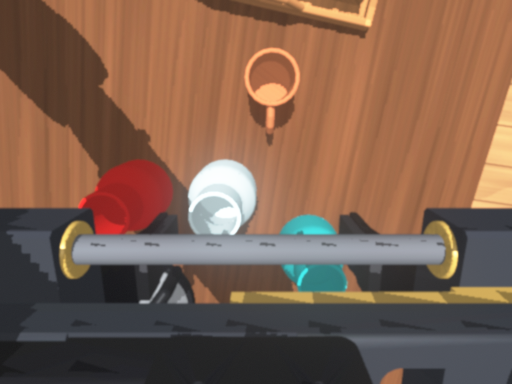

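```bash
python3 -m creep '[{"linear":[0.06,0.1,0.0152],"twist":[0.8,0,0],"fingers":-1},{"linear":[0.1,0.1,0.0152],"twist":[0.8,0,0],"fingers":-1},{"linear":[0.13,0.1,0.0152],"twist":[0.8,0,0],"fingers":-1},{"linear":[0.15,0.1,0.0152],"twist":[0.8,0,0],"fingers":-1},{"linear":[0.17,0.1,0.0152],"twist":[0.8,0,0],"fingers":-1},{"linear":[0.19,0.1,0.0152],"twist":[0.8,0,0],"fingers":-1},{"linear":[0.2,0.1,0.0152],"twist":[0.8,0,0],"fingers":-1},{"linear":[0.2,0.1,0.0152],"twist":[0.8,0,0],"fingers":-1}]'
python3 - <<'E'
from h import *
go((.591,-.2875,.058),7.5)
E
```

```text
time: 12.05
position: [0.5894, -0.2874, 0.1222]
tool_rot: [-0.101, 1.573, 0.104]
ft_force: [0.3, 0.1, 0.1]
grip_width: 1.001
zdir 7.5 twist [-0.0, -0.2, -0.1]
zdir 187.5 twist [180.0, -0.2, 0.4]
t 12.05 tcp [ 0.5894 -0.2874  0.1222] q7 0.8 linear [0.0722, -0.0005, 0.0019] axes x,y,z: [[-0.0, 0.0, -1.0], [-0.13, 0.99, 0.0], [0.99, 0.13, -0.0]]
```

```bash
python3 -m creep '[{"linear":[0.025,0,0.001],"twist":[0,0,0],"fingers":-1},{"linear":[0.045,0,0.001],"twist":[0,0,0],"fingers":-1},{"linear":[0.06,0,0.001],"twist":[0,0,0],"fingers":-1},{"linear":[0.07,0,0.001],"twist":[0,0,0],"fingers":-1},{"linear":[0.072,0,0.001],"twist":[0,0,0],"fingers":-1},{"linear":[0.072,0,0.001],"twist":[0,0,0],"fingers":-1}]'
python3 -m creep '[{"linear":[0,0,0],"twist":[0,0,0],"fingers":1},{"linear":[0,0,0],"twist":[0,0,0],"fingers":1},{"linear":[0,0,0],"twist":[0,0,0],"fingers":1},{"linear":[0,0,0],"twist":[0,0,0],"fingers":1},{"linear":[0,0,0],"twist":[0,0,0],"fingers":1},{"linear":[0,0,0],"twist":[0,0,0],"fingers":1}]' 25
python3 - <<'E'
from h import *
go((.486,.0565,.25),7.5)
E
```

```text
time: 12.55
position: [0.5922, -0.2886, 0.0533]
tool_rot: [-0.102, 1.568, 0.101]
ft_force: [0.2, 0.5, -1.3]
grip_width: 0.999
time: 13.05
position: [0.5922, -0.2883, 0.0537]
tool_rot: [-0.102, 1.568, 0.102]
ft_force: [-0.5, 0.6, 4.8]
grip_width: 0.735
zdir 7.5 twist [-0.1, 0.0, 0.0]
zdir 187.5 twist [179.9, 0.0, -0.1]
t 13.05 tcp [ 0.5922 -0.2883  0.0537] q7 0.83 linear [-0.1884, 0.3556, -0.0606] axes x,y,z: [[0.0, -0.0, -1.0], [-0.13, 0.99, -0.0], [0.99, 0.13, 0.0]]
```

```bash
python3 -m creep '[{"linear":[0,0,0],"twist":[0,0,0],"fingers":1},{"linear":[-0.03,0,0],"twist":[0,0,0],"fingers":1},{"linear":[-0.07,0,0],"twist":[0,0,0],"fingers":1},{"linear":[-0.11,0,-0.01],"twist":[0,0,0],"fingers":1},{"linear":[-0.15,0.02,-0.04],"twist":[0,0,0],"fingers":1},{"linear":[-0.16,0.05,-0.06],"twist":[0,0,0],"fingers":1},{"linear":[-0.16,0.08,-0.08],"twist":[0,0,0],"fingers":1},{"linear":[-0.16,0.11,-0.1],"twist":[0,0,0],"fingers":1}]'
python3 - <<'E'
from h import *
go((.486,.0565,.21),7.5); print(now()[0]["grip_width"])
E
```

```text
time: 13.72
position: [0.4773, -0.1913, 0.2133]
tool_rot: [-0.1, 1.567, 0.101]
ft_force: [0.9, 0.7, -1.6]
grip_width: 0.74
zdir 7.5 twist [-0.2, 0.1, -0.0]
zdir 187.5 twist [179.8, -0.0, -0.1]
t 13.72 tcp [ 0.4773 -0.1913  0.2133] q7 0.49 linear [0.0115, 0.2447, 0.0403] axes x,y,z: [[0.0, 0.0, -1.0], [-0.13, 0.99, 0.0], [0.99, 0.13, 0.0]]
0.7395086565001212
```

```bash
python3 -m creep '[{"linear":[0,0.04,0.007],"twist":[0,0,0],"fingers":1},{"linear":[0,0.08,0.013],"twist":[0,0,0],"fingers":1},{"linear":[0.02,0.12,0.02],"twist":[0,0,0],"fingers":1},{"linear":[0.04,0.16,0.027],"twist":[0,0,0],"fingers":1},{"linear":[0.06,0.2,0.034],"twist":[0,0,0],"fingers":1},{"linear":[0.08,0.23,0.039],"twist":[0,0,0],"fingers":1},{"linear":[0.1,0.243,0.0403],"twist":[0,0,0],"fingers":1},{"linear":[0.1,0.243,0.0403],"twist":[0,0,0],"fingers":1}]'
python3 -m creep '[{"linear":[0,0,0],"twist":[0,0,0],"fingers":1},{"linear":[0,0,0],"twist":[0,0,0],"fingers":1},{"linear":[0,0,0],"twist":[0,0,0],"fingers":1}]'
python3 - <<'E'
from h import *
go((.486,.0565,.0852),7.5)
im,p=cloud("scene"); cv2.imwrite("pics/m1.png",cv2.resize(im[100:260,180:380],None,fx=4,fy=4)[:,:,::-1])
c=(.488,.056)
b=pts(p,c,.06,.04,.11);b=b[b[:,0]>.5]; print("mug scene",len(b),circ(b,c,.033) if len(b)>20 else '')
E
```

```text
time: 14.38
position: [0.4829, 0.0595, 0.1081]
tool_rot: [-0.108, 1.576, 0.108]
ft_force: [-0.8, -0.3, -3.4]
grip_width: 0.735
time: 14.63
position: [0.4879, 0.0529, 0.1138]
tool_rot: [-0.1, 1.567, 0.1]
ft_force: [-0.4, -0.5, -2.0]
grip_width: 0.737
zdir 7.5 twist [-0.2, 0.1, 0.0]
zdir 187.5 twist [179.8, 0.0, -0.1]
t 14.63 tcp [0.4879 0.0529 0.1138] q7 0.01 linear [0.0366, 0.0038, -0.0015] axes x,y,z: [[0.0, 0.0, -1.0], [-0.13, 0.99, -0.0], [0.99, 0.13, 0.0]]
mug scene 251 (array([0.4898064 , 0.05454742]), np.float64(0.0030637460552197173), 251)
```

View pics/m1.png

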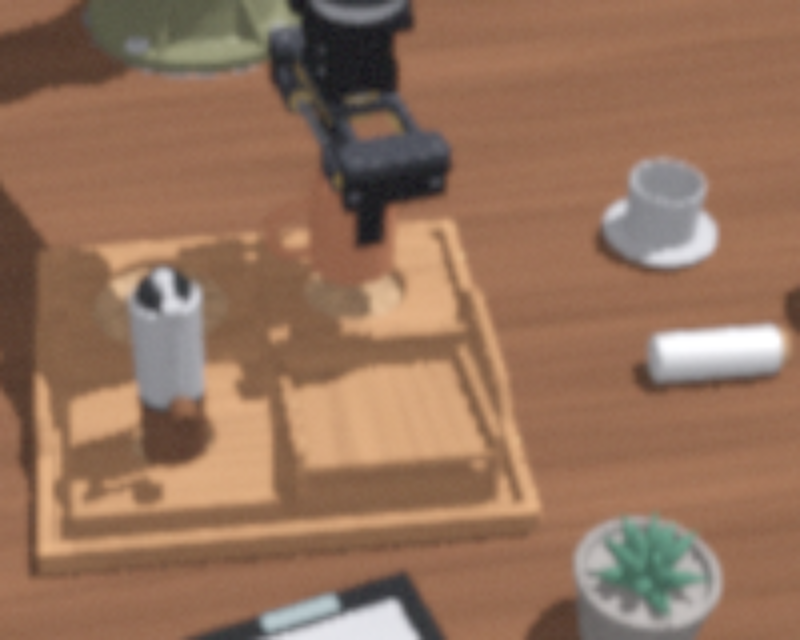

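```bash
python3 -m creep '[{"linear":[0.01,0.003,-0.001],"twist":[0,0,0],"fingers":1},{"linear":[0.02,0.003,-0.001],"twist":[0,0,0],"fingers":1},{"linear":[0.027,0.003,-0.001],"twist":[0,0,0],"fingers":1},{"linear":[0.031,0.003,-0.001],"twist":[0,0,0],"fingers":1},{"linear":[0.033,0.003,-0.001],"twist":[0,0,0],"fingers":1},{"linear":[0.034,0.003,-0.001],"twist":[0,0,0],"fingers":1},{"linear":[0.034,0.003,-0.001],"twist":[0,0,0],"fingers":1}]'
python3 -m creep '[{"linear":[0.001,0,0],"twist":[0,0,0],"fingers":1},{"linear":[0.002,0,0],"twist":[0,0,0],"fingers":1},{"linear":[0.003,0,0],"twist":[0,0,0],"fingers":1},{"linear":[0.003,0,0],"twist":[0,0,0],"fingers":1}]'
```

```text
time: 15.27
position: [0.4858, 0.057, 0.0788]
tool_rot: [-0.102, 1.569, 0.102]
ft_force: [0.5, -0.2, -2.4]
grip_width: 0.735
time: 15.6
position: [0.4858, 0.0571, 0.076]
tool_rot: [-0.102, 1.568, 0.102]
ft_force: [0.3, -0.1, -3.0]
grip_width: 0.735
```

```bash
python3 -m creep '[{"linear":[0.0005,0,0],"twist":[0,0,0],"fingers":1},{"linear":[0.001,0,0],"twist":[0,0,0],"fingers":1},{"linear":[0.001,0,0],"twist":[0,0,0],"fingers":1}]'; python3 -m creep '[{"linear":[0.0005,0,0],"twist":[0,0,0],"fingers":1},{"linear":[0.001,0,0],"twist":[0,0,0],"fingers":1},{"linear":[0.001,0,0],"twist":[0,0,0],"fingers":1}]'
```

```text
time: 15.85
position: [0.4859, 0.0572, 0.0757]
tool_rot: [-0.101, 1.568, 0.102]
ft_force: [-1.7, 0.6, 4.9]
grip_width: 0.741
time: 16.1
position: [0.486, 0.0571, 0.0756]
tool_rot: [-0.101, 1.569, 0.102]
ft_force: [-6.0, -0.6, 13.8]
grip_width: 0.736
```

```bash
python3 -m creep '[{"linear":[-0.001,0,0],"twist":[0,0,0],"fingers":0},{"linear":[-0.001,0,0],"twist":[0,0,0],"fingers":-1},{"linear":[-0.001,0,0],"twist":[0,0,0],"fingers":-1},{"linear":[-0.001,0,0],"twist":[0,0,0],"fingers":-1},{"linear":[-0.001,0,0],"twist":[0,0,0],"fingers":-1},{"linear":[-0.001,0,0],"twist":[0,0,0],"fingers":-1}]'
python3 -m creep '[{"linear":[-0.02,0,0],"twist":[0,0,0],"fingers":-1},{"linear":[-0.05,0,0],"twist":[0,0,0],"fingers":-1},{"linear":[-0.09,0,0],"twist":[0,0,0],"fingers":-1},{"linear":[-0.13,0,0],"twist":[0,0,0],"fingers":-1},{"linear":[-0.17,0,0],"twist":[0,0,0],"fingers":-1},{"linear":[-0.21,0,0],"twist":[0,0,0],"fingers":-1},{"linear":[-0.23,0,0],"twist":[0,0,0],"fingers":-1}]'
python3 - <<'E'
from h import *
im,p=cloud("scene"); cv2.imwrite("pics/m2.png",cv2.resize(im[100:260,180:380],None,fx=4,fy=4)[:,:,::-1])
go((.549,-.451,.30),90)
for l in "mug","grinder":
    for x in nets.place_of("scene",l)[:2]: print(l,np.round(x["centre"],4),x["conf"])
E
```

```text
time: 16.6
position: [0.4859, 0.0571, 0.0749]
tool_rot: [-0.102, 1.568, 0.102]
ft_force: [-0.2, 0.4, 0.2]
grip_width: 0.977
time: 17.18
position: [0.4874, 0.0571, 0.3102]
tool_rot: [-0.1, 1.562, 0.103]
ft_force: [1.1, -0.2, -0.2]
grip_width: 1.0
zdir 90 twist [-82.6, 0.6, 0.3]
zdir 270 twist [97.4, 0.3, -0.6]
t 17.23 tcp [0.4887 0.0575 0.3125] q7 -0.07 linear [0.019, -0.512, -0.006] axes x,y,z: [[0.01, 0.0, -1.0], [-0.13, 0.99, 0.0], [0.99, 0.13, 0.01]]
mug [0.4869 0.0611 0.0235] 0.97
grinder [ 0.6318 -0.1017  0.0205] 0.68
grinder [0.5941 0.3126 0.0164] 0.41
```

View pics/m2.png

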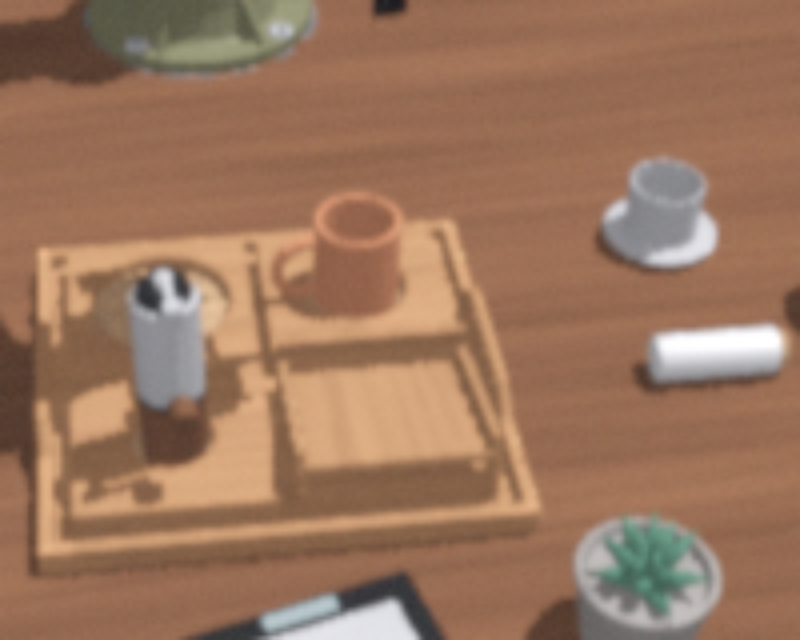

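```bash
python3 -m creep '[{"linear":[-0.01,-0.58,0.061],"twist":[-43,0,0],"fingers":-1},{"linear":[-0.01,-0.58,0.061],"twist":[-43,0,0],"fingers":-1},{"linear":[-0.01,-0.58,0.061],"twist":[-43,0,0],"fingers":-1},{"linear":[-0.01,-0.58,0.061],"twist":[-43,0,0],"fingers":-1},{"linear":[-0.01,-0.58,0.061],"twist":[-43,0,0],"fingers":-1},{"linear":[-0.01,-0.58,0.061],"twist":[-43,0,0],"fingers":-1},{"linear":[-0.01,-0.58,0.061],"twist":[-43,0,0],"fingers":-1},{"linear":[-0.01,-0.58,0.061],"twist":[-43,0,0],"fingers":-1}]'
python3 - <<'E'
from h import *
go((.625,-.51,.34),50)
E
```

```text
time: 18.0
position: [0.5519, -0.2147, 0.3077]
tool_rot: [-0.69, 1.459, 0.695]
ft_force: [0.9, 0.5, 0.4]
grip_width: 1.002
zdir 50 twist [0.8, 0.0, -0.2]
zdir 230 twist [-179.2, 0.3, 0.0]
t 18.0 tcp [ 0.5519 -0.2147  0.3077] q7 1.35 linear [-0.0251, -0.2431, -0.1829] axes x,y,z: [[-0.0, 0.0, -1.0], [-0.78, 0.63, 0.0], [0.63, 0.78, 0.0]]
```

```bash
python3 -m creep '[{"linear":[-0.025,-0.243,-0.183],"twist":[0,0,0],"fingers":-1},{"linear":[-0.025,-0.243,-0.183],"twist":[0,0,0],"fingers":-1},{"linear":[-0.025,-0.243,-0.183],"twist":[0,0,0],"fingers":-1},{"linear":[-0.025,-0.243,-0.183],"twist":[0,0,0],"fingers":-1},{"linear":[-0.025,-0.243,-0.183],"twist":[0,0,0],"fingers":-1},{"linear":[-0.025,-0.243,-0.183],"twist":[0,0,0],"fingers":-1},{"linear":[-0.025,-0.243,-0.183],"twist":[0,0,0],"fingers":-1},{"linear":[-0.025,-0.243,-0.183],"twist":[0,0,0],"fingers":-1}]'
python3 -m creep '[{"linear":[0,0,0],"twist":[0,0,0],"fingers":-1},{"linear":[0,0,0],"twist":[0,0,0],"fingers":-1},{"linear":[0,0,0],"twist":[0,0,0],"fingers":-1}]'
python3 - <<'E'
from h import *
im,p=cloud("wrist"); cv2.imwrite("pics/w5.png",im[:,:,::-1])
c=(.549,-.451)
b=pts(p,c,.06,.09,.127);print("neck",circ(b,c,.03))
a=pts(p,c,.06,.1275,.137); print("rim",circ(a,c),np.median(a[:,2]))
a=pts(p,c,.07,.02,.05);  print("belly",circ(a,c,.047))
go((*circ(b,c,.03)[0][:2],.112),50)
E
```

```text
time: 18.67
position: [0.6198, -0.518, 0.3283]
tool_rot: [-0.679, 1.468, 0.685]
ft_force: [-0.8, -1.3, -0.6]
grip_width: 0.996
time: 18.92
position: [0.6231, -0.5099, 0.3336]
tool_rot: [-0.686, 1.459, 0.689]
ft_force: [1.5, 0.0, 0.9]
grip_width: 1.002
neck (array([ 0.5512915 , -0.45415247]), np.float64(0.0024005834768818526), 357)
rim (array([ 0.54722399, -0.45160953,  0.02781121]), np.float64(0.001189832362208792), 677) 0.12991206592021004
belly (array([ 0.54679588, -0.45173838]), np.float64(7.903541224782089e-05), 3)
zdir 50 twist [0.5, 0.1, -0.0]
zdir 230 twist [-179.5, 0.1, 0.1]
t 18.97 tcp [ 0.6235 -0.5091  0.3346] q7 1.74 linear [0.2306, 0.0906, -0.0038] axes x,y,z: [[0.0, 0.0, -1.0], [-0.77, 0.64, 0.0], [0.64, 0.77, 0.0]]
```

View pics/w5.png

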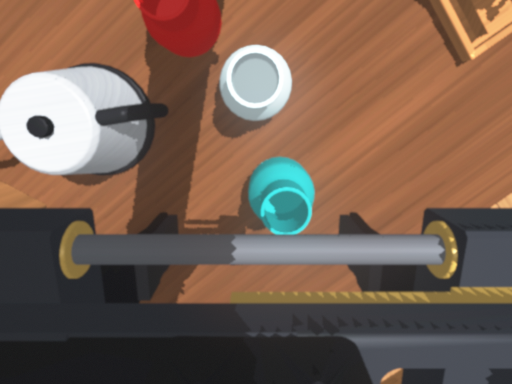

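Run:
```python
from h import *
for n in ("wrist","scene"):
    im,p=cloud(n); q=p.reshape(-1,3); q=q[(q[:,2]>.135)&(q[:,2]<.28)&(q[:,1]<-.3)&(q[:,0]<.6)]
    d=q[:,:2]-[.5475,-.4515]; j=np.array([np.cos(np.radians(50)),np.sin(np.radians(50))]); a=d@j; b=d@[-j[1],j[0]]
    m=(abs(a)<.14)&(abs(b)<.08); print(n,len(q),m.sum(), q[m][:5], np.hypot(*d.T).min())
go((.5475,-.4515,.112),50)
```

```text
wrist 517 0 [] 0.2218849415711217
scene 60 0 [] 0.2190789783899604
zdir 50 twist [0.6, 0.1, 0.0]
zdir 230 twist [-179.4, -0.1, 0.1]
t 19.07 tcp [ 0.6239 -0.5088  0.3356] q7 1.74 linear [0.2316, 0.0955, -0.0046] axes x,y,z: [[0.0, 0.0, -1.0], [-0.77, 0.64, -0.0], [0.64, 0.77, 0.0]]
```

Clear of everything. I'll approach the carafe.

```bash
python3 -m creep '[{"linear":[0.03,0.04,-0.0046],"twist":[0,0,0],"fingers":-1},{"linear":[0.06,0.08,-0.0046],"twist":[0,0,0],"fingers":-1},{"linear":[0.08,0.0955,-0.0046],"twist":[0,0,0],"fingers":-1},{"linear":[0.1,0.0955,-0.0046],"twist":[0,0,0],"fingers":-1},{"linear":[0.12,0.0955,-0.0046],"twist":[0,0,0],"fingers":-1},{"linear":[0.13,0.0955,-0.0046],"twist":[0,0,0],"fingers":-1},{"linear":[0.13,0.0955,-0.0046],"twist":[0,0,0],"fingers":-1},{"linear":[0.13,0.0955,-0.0046],"twist":[0,0,0],"fingers":-1}]'
python3 - <<'E'
from h import *
go((.5475,-.4515,.112),50)
E
```

```text
time: 19.73
position: [0.5472, -0.4531, 0.2056]
tool_rot: [-0.689, 1.458, 0.688]
ft_force: [-1.0, 0.5, 0.4]
grip_width: 0.998
zdir 50 twist [0.5, 0.0, 0.1]
zdir 230 twist [-179.5, -0.1, 0.0]
t 19.73 tcp [ 0.5472 -0.4531  0.2056] q7 1.81 linear [0.1016, 0.0009, 0.0014] axes x,y,z: [[0.0, -0.0, -1.0], [-0.77, 0.64, -0.0], [0.64, 0.77, 0.0]]
```

```bash
python3 -m creep '[{"linear":[0.03,0.0005,0.001],"twist":[0,0,0],"fingers":-1},{"linear":[0.06,0.0005,0.001],"twist":[0,0,0],"fingers":-1},{"linear":[0.08,0.0005,0.001],"twist":[0,0,0],"fingers":-1},{"linear":[0.093,0.0005,0.001],"twist":[0,0,0],"fingers":-1},{"linear":[0.1,0.0005,0.001],"twist":[0,0,0],"fingers":-1},{"linear":[0.1,0.0005,0.001],"twist":[0,0,0],"fingers":-1},{"linear":[0.1,0.0005,0.001],"twist":[0,0,0],"fingers":-1}]'
python3 -m creep '[{"linear":[0,0,0],"twist":[0,0,0],"fingers":1},{"linear":[0,0,0],"twist":[0,0,0],"fingers":1},{"linear":[0,0,0],"twist":[0,0,0],"fingers":1},{"linear":[0,0,0],"twist":[0,0,0],"fingers":1},{"linear":[0,0,0],"twist":[0,0,0],"fingers":1},{"linear":[0,0,0],"twist":[0,0,0],"fingers":1},{"linear":[0,0,0],"twist":[0,0,0],"fingers":1},{"linear":[0,0,0],"twist":[0,0,0],"fingers":1}]' 35
python3 - <<'E'
from h import *
go((.478,-.0925,.26),50)
E
```

```text
time: 20.32
position: [0.5471, -0.4536, 0.1062]
tool_rot: [-0.689, 1.459, 0.685]
ft_force: [-0.6, -0.1, 0.4]
grip_width: 1.003
time: 20.98
position: [0.5472, -0.4523, 0.1052]
tool_rot: [-0.688, 1.458, 0.687]
ft_force: [0.9, 2.3, 2.9]
grip_width: 0.687
zdir 50 twist [0.5, 0.1, 0.0]
zdir 230 twist [-179.5, -0.1, 0.1]
t 20.98 tcp [ 0.5472 -0.4523  0.1052] q7 1.85 linear [-0.1468, 0.2823, 0.2336] axes x,y,z: [[0.0, 0.0, -1.0], [-0.77, 0.64, -0.0], [0.64, 0.77, 0.0]]
```

```bash
python3 -m creep '[{"linear":[-0.02,0,0],"twist":[0,0,0],"fingers":1},{"linear":[-0.05,0,0],"twist":[0,0,0],"fingers":1},{"linear":[-0.08,0,0],"twist":[0,0,0],"fingers":1},{"linear":[-0.11,0.01,0.008],"twist":[0,0,0],"fingers":1},{"linear":[-0.13,0.03,0.025],"twist":[0,0,0],"fingers":1},{"linear":[-0.14,0.055,0.045],"twist":[0,0,0],"fingers":1},{"linear":[-0.14,0.08,0.066],"twist":[0,0,0],"fingers":1},{"linear":[-0.14,0.105,0.087],"twist":[0,0,0],"fingers":1}]'
python3 -m creep '[{"linear":[0,0.025,0.021],"twist":[0,0,0],"fingers":1},{"linear":[0,0.05,0.041],"twist":[0,0,0],"fingers":1},{"linear":[0,0.075,0.062],"twist":[0,0,0],"fingers":1},{"linear":[0,0.1,0.083],"twist":[0,0,0],"fingers":1},{"linear":[0,0.125,0.104],"twist":[0,0,0],"fingers":1},{"linear":[0,0.15,0.124],"twist":[0,0,0],"fingers":1},{"linear":[0,0.165,0.137],"twist":[0,0,0],"fingers":1},{"linear":[0,0.174,0.144],"twist":[0,0,0],"fingers":1}]'
python3 -m creep '[{"linear":[0,0,0],"twist":[0,0,0],"fingers":1},{"linear":[0,0,0],"twist":[0,0,0],"fingers":1},{"linear":[0,0,0],"twist":[0,0,0],"fingers":1}]'
python3 - <<'E'
from h import *
go((.478,-.0925,.1347),50)
E
```

```text
time: 21.65
position: [0.5198, -0.3181, 0.2441]
tool_rot: [-0.686, 1.461, 0.686]
ft_force: [0.7, 1.0, -3.6]
grip_width: 0.69
time: 22.32
position: [0.4772, -0.0935, 0.2435]
tool_rot: [-0.689, 1.459, 0.692]
ft_force: [1.1, 0.8, -3.6]
grip_width: 0.693
time: 22.57
position: [0.4783, -0.0986, 0.2443]
tool_rot: [-0.686, 1.461, 0.685]
ft_force: [-0.7, -1.9, -4.7]
grip_width: 0.688
zdir 50 twist [0.3, -0.1, 0.0]
zdir 230 twist [-179.7, -0.0, -0.1]
t 22.57 tcp [ 0.4783 -0.0986  0.2443] q7 0.99 linear [0.1176, 0.0041, 0.0047] axes x,y,z: [[-0.0, -0.0, -1.0], [-0.77, 0.64, -0.0], [0.64, 0.77, -0.0]]
```

```bash
python3 -m creep '[{"linear":[0.02,0.004,0.0047],"twist":[0,0,0],"fingers":1},{"linear":[0.045,0.004,0.0047],"twist":[0,0,0],"fingers":1},{"linear":[0.065,0.004,0.0047],"twist":[0,0,0],"fingers":1},{"linear":[0.08,0.004,0.0047],"twist":[0,0,0],"fingers":1},{"linear":[0.085,0.004,0.0047],"twist":[0,0,0],"fingers":1},{"linear":[0.085,0.004,0.0047],"twist":[0,0,0],"fingers":1},{"linear":[0.085,0.004,0.0047],"twist":[0,0,0],"fingers":1}]'
python3 - <<'E'
from h import *
go((.478,-.0925,.1347),50)
im,p=cloud("scene"); cv2.imwrite("pics/c1.png",cv2.resize(im[100:260,180:380],None,fx=4,fy=4)[:,:,::-1])
c=(.48,-.093)
b=pts(p,c,.06,.055,.085); print(len(b),circ(b,c,.047)); b=pts(p,c,.06,.055,.19); print(b[:,2].max(),b[:,2].min())
im,p=cloud("top"); b=pts(p,c,.06,.055,.085); print(len(b),circ(b,c,.047) if len(b)>20 else '')
E
```

```text
time: 23.15
position: [0.4788, -0.0919, 0.1602]
tool_rot: [-0.686, 1.46, 0.685]
ft_force: [0.2, -0.1, -4.7]
grip_width: 0.692
zdir 50 twist [0.3, -0.0, 0.0]
zdir 230 twist [-179.7, -0.1, -0.0]
t 23.15 tcp [ 0.4788 -0.0919  0.1602] q7 1.03 linear [0.0335, 0.0003, -0.001] axes x,y,z: [[0.0, -0.0, -1.0], [-0.77, 0.64, -0.0], [0.64, 0.77, -0.0]]
89 (array([ 0.48063959, -0.0908003 ]), np.float64(0.0011172543753938816), 89)
0.1899065431903626 0.05982127326590825
9
```

View pics/c1.png

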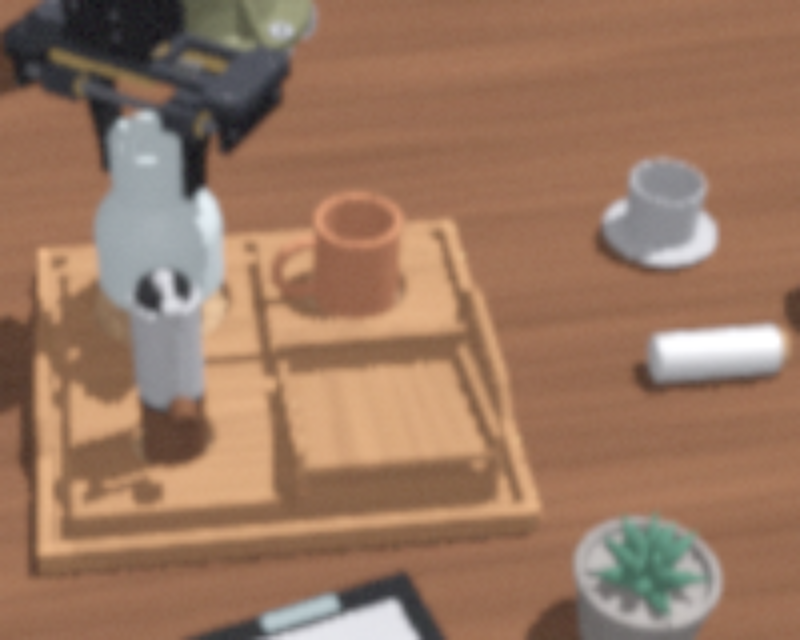

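```bash
python3 -m creep '[{"linear":[0.008,-0.001,-0.001],"twist":[0,0,0],"fingers":1},{"linear":[0.016,-0.001,-0.001],"twist":[0,0,0],"fingers":1},{"linear":[0.022,-0.001,-0.001],"twist":[0,0,0],"fingers":1},{"linear":[0.027,-0.001,-0.001],"twist":[0,0,0],"fingers":1},{"linear":[0.029,-0.001,-0.001],"twist":[0,0,0],"fingers":1},{"linear":[0.03,-0.001,-0.001],"twist":[0,0,0],"fingers":1},{"linear":[0.031,-0.001,-0.001],"twist":[0,0,0],"fingers":1},{"linear":[0.031,-0.001,-0.001],"twist":[0,0,0],"fingers":1}]'
python3 -m creep '[{"linear":[0.001,0,0],"twist":[0,0,0],"fingers":1},{"linear":[0.0015,0,0],"twist":[0,0,0],"fingers":1},{"linear":[0.0015,0,0],"twist":[0,0,0],"fingers":1}]'
```

```text
time: 23.92
position: [0.4787, -0.0921, 0.1287]
tool_rot: [-0.687, 1.459, 0.687]
ft_force: [-0.2, -0.7, -3.7]
grip_width: 0.691
time: 24.17
position: [0.4787, -0.0921, 0.1273]
tool_rot: [-0.687, 1.459, 0.687]
ft_force: [0.4, 0.3, -4.0]
grip_width: 0.685
```

```bash
python3 -m creep '[{"linear":[0.0005,0,0],"twist":[0,0,0],"fingers":1},{"linear":[0.001,0,0],"twist":[0,0,0],"fingers":1},{"linear":[0.001,0,0],"twist":[0,0,0],"fingers":1}]'; python3 -m creep '[{"linear":[0.0005,0,0],"twist":[0,0,0],"fingers":1},{"linear":[0.001,0,0],"twist":[0,0,0],"fingers":1},{"linear":[0.001,0,0],"twist":[0,0,0],"fingers":1}]'
```

```text
time: 24.42
position: [0.479, -0.0921, 0.127]
tool_rot: [-0.687, 1.459, 0.687]
ft_force: [-2.0, 0.7, 3.7]
grip_width: 0.687
time: 24.67
position: [0.4791, -0.092, 0.1269]
tool_rot: [-0.687, 1.459, 0.688]
ft_force: [-4.2, 0.8, 12.1]
grip_width: 0.688
```

```bash
python3 -m creep '[{"linear":[-0.001,0,0],"twist":[0,0,0],"fingers":0},{"linear":[-0.001,0,0],"twist":[0,0,0],"fingers":-1},{"linear":[-0.001,0,0],"twist":[0,0,0],"fingers":-1},{"linear":[-0.001,0,0],"twist":[0,0,0],"fingers":-1},{"linear":[-0.001,0,0],"twist":[0,0,0],"fingers":-1},{"linear":[-0.001,0,0],"twist":[0,0,0],"fingers":-1}]'
python3 -m creep '[{"linear":[-0.02,0,0],"twist":[0,0,0],"fingers":-1},{"linear":[-0.05,0,0],"twist":[0,0,0],"fingers":-1},{"linear":[-0.09,0,0],"twist":[0,0,0],"fingers":-1},{"linear":[-0.13,0,0],"twist":[0,0,0],"fingers":-1},{"linear":[-0.17,0,0],"twist":[0,0,0],"fingers":-1},{"linear":[-0.19,0,0],"twist":[0,0,0],"fingers":-1},{"linear":[-0.19,0,0],"twist":[0,0,0],"fingers":-1}]'
python3 - <<'E'
from h import *
im,p=cloud("scene"); cv2.imwrite("pics/c2.png",cv2.resize(im[100:260,180:380],None,fx=4,fy=4)[:,:,::-1])
c=(.48,-.093)
b=pts(p,c,.06,.055,.075); print(len(b),circ(b,c,.047)); b=pts(p,c,.06,.055,.19); print(b[:,2].max(),b[:,2].min())
a=pts(p,c,.06,.146,.16); print("rim",circ(a,c))
go((.597,.20,.33),-3)
E
```

```text
time: 25.17
position: [0.4787, -0.0922, 0.1261]
tool_rot: [-0.687, 1.459, 0.687]
ft_force: [-0.4, -0.5, -0.4]
grip_width: 0.96
time: 25.75
position: [0.4812, -0.0926, 0.3213]
tool_rot: [-0.688, 1.451, 0.684]
ft_force: [0.8, -1.1, 0.6]
grip_width: 0.998
75 (array([ 0.48065702, -0.09070197]), np.float64(0.0013441391906298433), 75)
0.15460687761845515 0.05525760947700831
rim (array([ 0.48317219, -0.09112633,  0.02799334]), np.float64(0.001848732610670573), 101)
zdir -3 twist [53.4, 0.3, 0.1]
zdir 177 twist [-126.6, -0.1, 0.3]
t 25.8 tcp [ 0.48   -0.0924  0.3185] q7 0.95 linear [-0.0027, 0.0961, 0.2999] axes x,y,z: [[0.01, 0.0, -1.0], [-0.77, 0.64, -0.0], [0.64, 0.77, 0.0]]
```

View pics/c2.png

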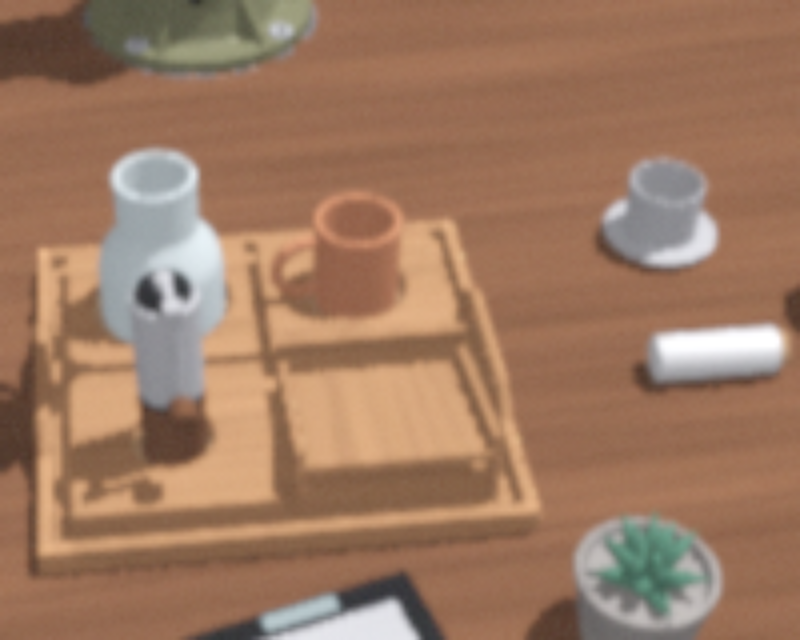

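```bash
python3 -m creep '[{"linear":[0,0.096,0.3],"twist":[53.4,0,0],"fingers":-1},{"linear":[0,0.096,0.3],"twist":[53.4,0,0],"fingers":-1},{"linear":[0,0.096,0.3],"twist":[53.4,0,0],"fingers":-1},{"linear":[0,0.096,0.3],"twist":[53.4,0,0],"fingers":-1},{"linear":[0,0.096,0.3],"twist":[53.4,0,0],"fingers":-1},{"linear":[0,0.096,0.3],"twist":[53.4,0,0],"fingers":-1},{"linear":[0,0.096,0.3],"twist":[53.4,0,0],"fingers":-1},{"linear":[0,0.096,0.3],"twist":[53.4,0,0],"fingers":-1}]'
python3 - <<'E'
from h import *
go((.597,.20,.33),-3)
E
```

```text
time: 26.47
position: [0.5953, 0.2062, 0.3129]
tool_rot: [0.041, 1.574, -0.041]
ft_force: [-1.0, 0.3, -0.8]
grip_width: 0.998
zdir -3 twist [0.0, -0.2, 0.0]
zdir 177 twist [-180.0, -0.0, -0.3]
t 26.47 tcp [0.5953 0.2062 0.3129] q7 -0.31 linear [-0.0091, -0.0061, 0.002] axes x,y,z: [[-0.0, 0.0, -1.0], [0.05, 1.0, -0.0], [1.0, -0.05, -0.0]]
```

```bash
python3 -m creep '[{"linear":[0,0,0],"twist":[0,0,0],"fingers":-1},{"linear":[0,0,0],"twist":[0,0,0],"fingers":-1},{"linear":[0,0,0],"twist":[0,0,0],"fingers":-1}]'
python3 - <<'E'
from h import *
im,p=cloud("wrist"); cv2.imwrite("pics/w6.png",im[:,:,::-1])
b=pts(p,(.595,.312),.08,.008,.05); z=b[b[:,2]>.028]
print(cv2.minAreaRect((b[:,:2]*1000).astype(np.float32)),b[:,2].max(),np.polyfit(z[:,1],z[:,0],1),(z.max(0)+z.min(0))/2,(b.max(0)+b.min(0))/2)
for n in ("top","wrist"):
    im,p=cloud(n)
    # rack cheeks/ramp in top view
    q=p.reshape(-1,3); m=(abs(q[:,0]-.634)<.09)&(abs(q[:,1]-.047)<.09)&(q[:,2]>.02)&(q[:,2]<.09); q=q[m]; print(n,len(q))
    if len(q)>50: print(cv2.minAreaRect((q[q[:,2]>.03][:,:2]*1000).astype(np.float32)))
for x in nets.place_of("wrist","bean_tube")[:2]: print("net",np.round(x["centre"],4),x["conf"])
go((.597,.312,.2),-3)
E
```

```text
time: 26.72
position: [0.5954, 0.1988, 0.3147]
tool_rot: [0.04, 1.572, -0.043]
ft_force: [0.4, -0.0, -0.0]
grip_width: 1.0
((595.71044921875, 314.76861572265625), (99.47091674804688, 32.50678634643555), 86.26224517822266) 0.036030859134732085 [0.05708672 0.57763318] [0.59480142 0.31429703 0.0320165 ] [0.59521207 0.31462543 0.02739049]
top 2547
((624.8136596679688, 46.54067611694336), (178.97561645507812, 161.04177856445312), 88.59017181396484)
wrist 6071
((627.3640747070312, 62.96736145019531), (166.66160583496094, 148.07810974121094), 0.031670212745666504)
net [0.5946 0.3185 0.0147] 0.83
zdir -3 twist [-0.1, 0.0, -0.0]
zdir 177 twist [179.9, -0.0, -0.0]
t 26.92 tcp [0.5957 0.1986 0.3165] q7 -0.3 linear [0.1246, 0.1133, -0.0049] axes x,y,z: [[0.0, 0.0, -1.0], [0.05, 1.0, 0.0], [1.0, -0.05, 0.0]]
```

View pics/w6.png

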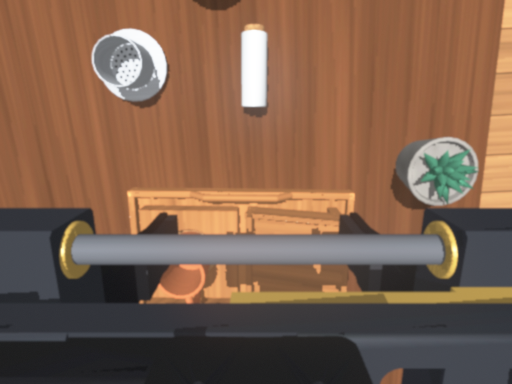

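```bash
python3 -m creep '[{"linear":[0.04,0.04,-0.002],"twist":[0,0,0],"fingers":-1},{"linear":[0.08,0.08,-0.004],"twist":[0,0,0],"fingers":-1},{"linear":[0.12,0.115,-0.006],"twist":[0,0,0],"fingers":-1},{"linear":[0.16,0.115,-0.006],"twist":[0,0,0],"fingers":-1},{"linear":[0.19,0.115,-0.006],"twist":[0,0,0],"fingers":-1},{"linear":[0.21,0.115,-0.006],"twist":[0,0,0],"fingers":-1},{"linear":[0.215,0.115,-0.006],"twist":[0,0,0],"fingers":-1},{"linear":[0.215,0.115,-0.006],"twist":[0,0,0],"fingers":-1}]'
python3 - <<'E'
from h import *
go((.5955,.3145,.028),-3.3)
E
```

```text
time: 27.58
position: [0.5938, 0.3139, 0.0988]
tool_rot: [0.038, 1.575, -0.044]
ft_force: [0.9, -0.6, 0.7]
grip_width: 0.997
zdir -3.3 twist [0.3, -0.3, 0.2]
zdir 176.7 twist [-179.7, -0.3, -0.4]
t 27.58 tcp [0.5938 0.3139 0.0988] q7 -0.4 linear [0.0788, 0.001, 0.002] axes x,y,z: [[-0.0, -0.0, -1.0], [0.05, 1.0, -0.0], [1.0, -0.05, -0.0]]
```

```bash
python3 -m creep '[{"linear":[0.03,0.001,0.0005],"twist":[0,0,0],"fingers":-1},{"linear":[0.05,0.001,0.0005],"twist":[0,0,0],"fingers":-1},{"linear":[0.065,0.001,0.0005],"twist":[0,0,0],"fingers":-1},{"linear":[0.074,0.001,0.0005],"twist":[0,0,0],"fingers":-1},{"linear":[0.079,0.001,0.0005],"twist":[0,0,0],"fingers":-1},{"linear":[0.079,0.001,0.0005],"twist":[0,0,0],"fingers":-1},{"linear":[0.079,0.001,0.0005],"twist":[0,0,0],"fingers":-1}]'
python3 - <<'E'
from h import *
go((.5955,.3145,.028),-3.3)
E
```

```text
time: 28.17
position: [0.5973, 0.3166, 0.0237]
tool_rot: [0.042, 1.569, -0.04]
ft_force: [0.1, 0.0, -0.3]
grip_width: 0.998
zdir -3.3 twist [0.3, 0.1, -0.1]
zdir 176.7 twist [-179.7, 0.1, 0.2]
t 28.17 tcp [0.5973 0.3166 0.0237] q7 -0.37 linear [0.0037, -0.0022, -0.0017] axes x,y,z: [[0.0, 0.0, -1.0], [0.05, 1.0, 0.0], [1.0, -0.05, 0.0]]
```

```bash
python3 -m creep '[{"linear":[0.002,-0.002,-0.0017],"twist":[0.3,0,0],"fingers":-1},{"linear":[0.0035,-0.002,-0.0017],"twist":[0.3,0,0],"fingers":-1},{"linear":[0.0035,-0.002,-0.0017],"twist":[0.3,0,0],"fingers":0.2},{"linear":[0.0035,-0.002,-0.0017],"twist":[0.3,0,0],"fingers":1},{"linear":[0.0035,-0.002,-0.0017],"twist":[0.3,0,0],"fingers":1},{"linear":[0.0035,-0.002,-0.0017],"twist":[0.3,0,0],"fingers":1},{"linear":[0.0035,-0.002,-0.0017],"twist":[0.3,0,0],"fingers":1},{"linear":[0.0035,-0.002,-0.0017],"twist":[0.3,0,0],"fingers":1}]' 15
python3 -m creep '[{"linear":[0,0,0],"twist":[0,0,0],"fingers":1},{"linear":[0,0,0],"twist":[0,0,0],"fingers":1},{"linear":[0,0,0],"twist":[0,0,0],"fingers":1},{"linear":[0,0,0],"twist":[0,0,0],"fingers":1},{"linear":[0,0,0],"twist":[0,0,0],"fingers":1},{"linear":[0,0,0],"twist":[0,0,0],"fingers":1}]'
python3 - <<'E'
from h import *
go((.626,.0475,.15),-3.3)
E
```

```text
time: 28.83
position: [0.5945, 0.3146, 0.0188]
tool_rot: [0.045, 1.57, -0.045]
ft_force: [-0.2, 0.3, -0.2]
grip_width: 0.634
time: 29.33
position: [0.5946, 0.3145, 0.0188]
tool_rot: [0.045, 1.57, -0.045]
ft_force: [-0.3, 0.8, -0.0]
grip_width: 0.386
zdir -3.3 twist [0.0, 0.0, -0.0]
zdir 176.7 twist [-180.0, 0.0, 0.0]
t 29.33 tcp [0.5946 0.3145 0.0188] q7 -0.37 linear [-0.1233, -0.2648, 0.0467] axes x,y,z: [[0.0, 0.0, -1.0], [0.06, 1.0, 0.0], [1.0, -0.06, 0.0]]
```

```bash
python3 -m creep '[{"linear":[-0.03,0,0],"twist":[0,0,0],"fingers":1},{"linear":[-0.07,0,0],"twist":[0,0,0],"fingers":1},{"linear":[-0.1,-0.02,0.004],"twist":[0,0,0],"fingers":1},{"linear":[-0.12,-0.06,0.011],"twist":[0,0,0],"fingers":1},{"linear":[-0.12,-0.1,0.018],"twist":[0,0,0],"fingers":1},{"linear":[-0.12,-0.14,0.025],"twist":[0,0,0],"fingers":1},{"linear":[-0.12,-0.18,0.032],"twist":[0,0,0],"fingers":1},{"linear":[-0.12,-0.21,0.037],"twist":[0,0,0],"fingers":1}]'
python3 -m creep '[{"linear":[0,-0.02,0.004],"twist":[0,0,0],"fingers":1},{"linear":[0.0,-0.04,0.007],"twist":[0,0,0],"fingers":1},{"linear":[0.02,-0.055,0.0097],"twist":[0,0,0],"fingers":1},{"linear":[0.03,-0.055,0.0097],"twist":[0,0,0],"fingers":1},{"linear":[0.03,-0.055,0.0097],"twist":[0,0,0],"fingers":1},{"linear":[0.03,-0.055,0.0097],"twist":[0,0,0],"fingers":1}]'
python3 - <<'E'
from h import *
go((.626,.0475,.0734),-3.3)
im,p=cloud("scene"); cv2.imwrite("pics/b1.png",cv2.resize(im[100:260,180:380],None,fx=4,fy=4)[:,:,::-1])
E
```

```text
time: 30.0
position: [0.6195, 0.0977, 0.1392]
tool_rot: [0.047, 1.57, -0.049]
ft_force: [0.7, -1.1, -1.8]
grip_width: 0.389
time: 30.5
position: [0.6251, 0.0487, 0.1078]
tool_rot: [0.045, 1.573, -0.044]
ft_force: [0.2, 1.0, -0.7]
grip_width: 0.38
zdir -3.3 twist [0.1, -0.1, -0.0]
zdir 176.7 twist [-179.9, 0.0, -0.2]
t 30.5 tcp [0.6251 0.0487 0.1078] q7 0.02 linear [0.0424, -0.0012, 0.0011] axes x,y,z: [[-0.0, 0.0, -1.0], [0.06, 1.0, 0.0], [1.0, -0.06, -0.0]]
```

View pics/b1.png

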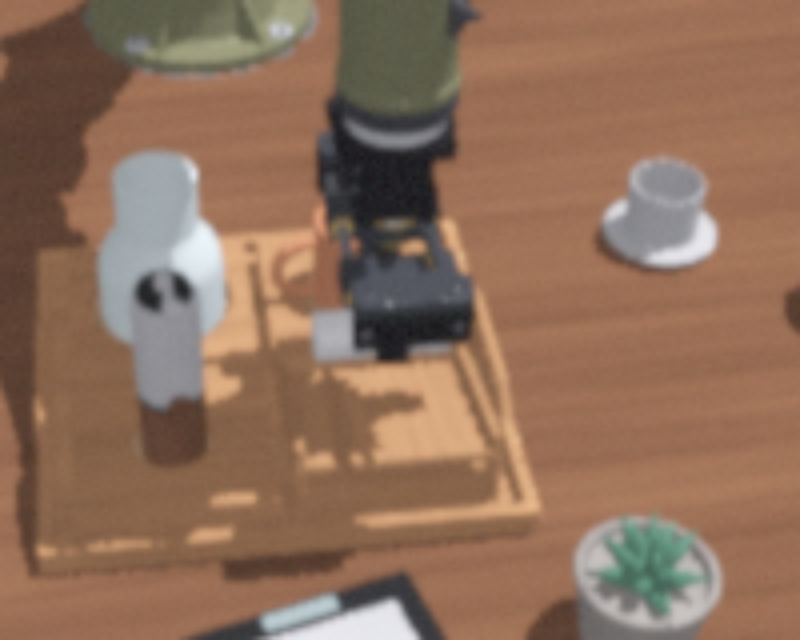

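```bash
python3 -m creep '[{"linear":[0.01,-0.001,0.001],"twist":[0,0,0],"fingers":1},{"linear":[0.02,-0.001,0.001],"twist":[0,0,0],"fingers":1},{"linear":[0.029,-0.001,0.001],"twist":[0,0,0],"fingers":1},{"linear":[0.034,-0.001,0.001],"twist":[0,0,0],"fingers":1},{"linear":[0.037,-0.001,0.001],"twist":[0,0,0],"fingers":1},{"linear":[0.039,-0.001,0.001],"twist":[0,0,0],"fingers":1},{"linear":[0.039,-0.001,0.001],"twist":[0,0,0],"fingers":1}]'
python3 - <<'E'
from h import *
go((.626,.0475,.0734),-3.3)
im,p=cloud("scene"); cv2.imwrite("pics/b2.png",cv2.resize(im[130:240,230:350],None,fx=6,fy=6)[:,:,::-1])
E
```

```text
time: 31.13
position: [0.6267, 0.0462, 0.0693]
tool_rot: [0.045, 1.571, -0.045]
ft_force: [-0.4, 0.5, -0.7]
grip_width: 0.384
zdir -3.3 twist [0.0, -0.0, 0.0]
zdir 176.7 twist [-180.0, -0.0, -0.1]
t 31.13 tcp [0.6267 0.0462 0.0693] q7 0.04 linear [0.0039, 0.0013, -0.0008] axes x,y,z: [[-0.0, -0.0, -1.0], [0.06, 1.0, -0.0], [1.0, -0.06, -0.0]]
```

View pics/b2.png

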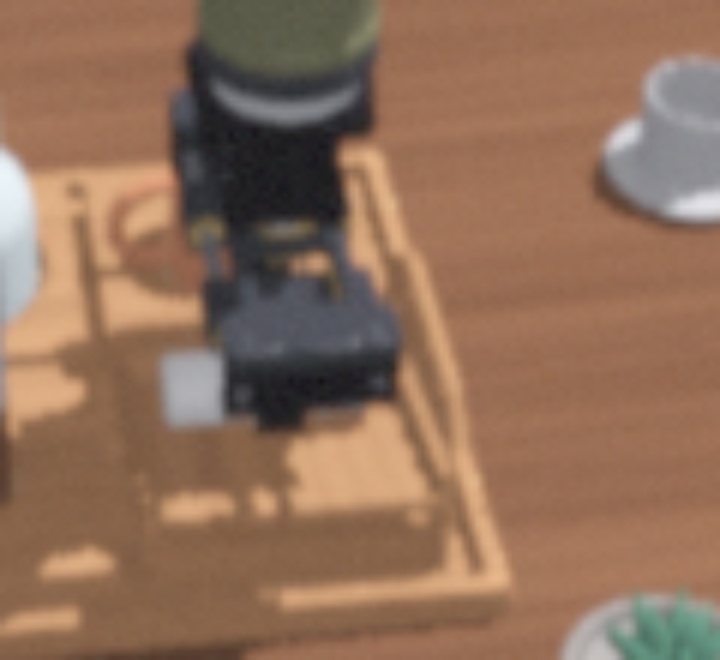

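```bash
python3 -m creep '[{"linear":[0.001,0.003,-0.001],"twist":[0,0,0],"fingers":1},{"linear":[0.002,0.003,-0.001],"twist":[0,0,0],"fingers":1},{"linear":[0.003,0.003,-0.001],"twist":[0,0,0],"fingers":1},{"linear":[0.0035,0.003,-0.001],"twist":[0,0,0],"fingers":1},{"linear":[0.0035,0.003,-0.001],"twist":[0,0,0],"fingers":1}]'; python3 -m creep '[{"linear":[0.0005,0,0],"twist":[0,0,0],"fingers":1},{"linear":[0.001,0,0],"twist":[0,0,0],"fingers":1},{"linear":[0.001,0,0],"twist":[0,0,0],"fingers":1}]'
```

```text
time: 31.6
position: [0.6261, 0.0493, 0.0662]
tool_rot: [0.045, 1.57, -0.045]
ft_force: [-0.6, 0.9, -0.3]
grip_width: 0.385
time: 31.85
position: [0.626, 0.0492, 0.0652]
tool_rot: [0.045, 1.57, -0.045]
ft_force: [-0.1, -0.1, -0.5]
grip_width: 0.381
```

```bash
python3 -m creep '[{"linear":[0.0005,0,0],"twist":[0,0,0],"fingers":1},{"linear":[0.001,0,0],"twist":[0,0,0],"fingers":1},{"linear":[0.001,0,0],"twist":[0,0,0],"fingers":1}]'; python3 -m creep '[{"linear":[0,0,0],"twist":[0,0,0],"fingers":0.04},{"linear":[0,0,0],"twist":[0,0,0],"fingers":0.04},{"linear":[0,0,0],"twist":[0,0,0],"fingers":0.04},{"linear":[-0.006,0,0],"twist":[0,0,0],"fingers":0.04},{"linear":[-0.016,0,0],"twist":[0,0,0],"fingers":0.0},{"linear":[-0.03,0,0],"twist":[0,0,0],"fingers":-0.2},{"linear":[-0.06,0,0],"twist":[0,0,0],"fingers":-0.2},{"linear":[-0.1,0,0],"twist":[0,0,0],"fingers":-0.2}]'
python3 - <<'E'
from h import *
im,p=cloud("scene"); cv2.imwrite("pics/b3.png",cv2.resize(im[130:240,230:350],None,fx=6,fy=6)[:,:,::-1])
E
```

```text
time: 32.1
position: [0.626, 0.0492, 0.0641]
tool_rot: [0.045, 1.57, -0.045]
ft_force: [0.4, -0.0, -1.4]
grip_width: 0.385
time: 32.77
position: [0.6244, 0.0491, 0.1641]
tool_rot: [0.044, 1.574, -0.046]
ft_force: [0.1, -0.1, 1.0]
grip_width: 0.584
```

View pics/b3.png

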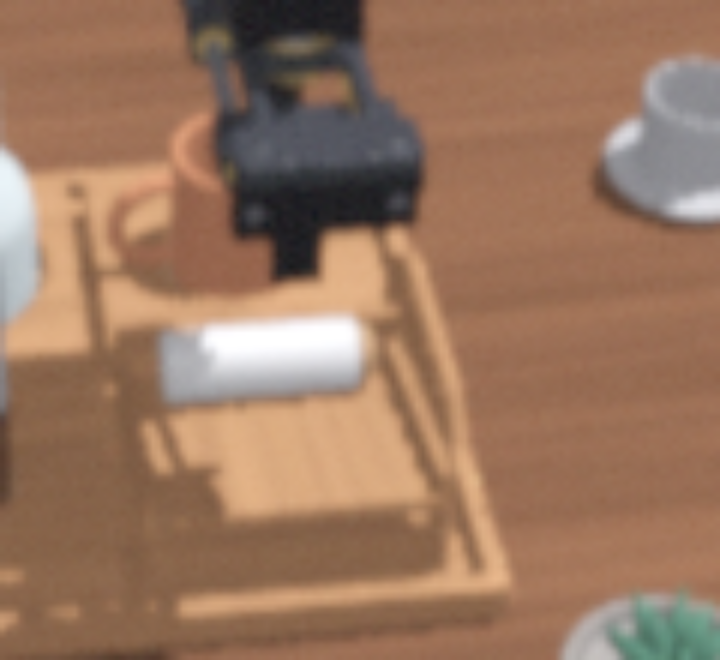

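```bash
python3 -m creep '[{"linear":[-0.16,0.164,-0.204],"twist":[0,0,0],"fingers":-1},{"linear":[-0.16,0.164,-0.204],"twist":[0,0,0],"fingers":-1},{"linear":[-0.16,0.164,-0.204],"twist":[0,0,0],"fingers":-1},{"linear":[-0.16,0.164,-0.204],"twist":[0,0,0],"fingers":-1},{"linear":[-0.16,0.164,-0.204],"twist":[0,0,0],"fingers":-1},{"linear":[-0.16,0.164,-0.204],"twist":[0,0,0],"fingers":-1},{"linear":[-0.16,0.164,-0.204],"twist":[0,0,0],"fingers":-1},{"linear":[-0.16,0.164,-0.204],"twist":[0,0,0],"fingers":-1}]'
python3 -m creep '[{"linear":[0,0,0],"twist":[0,0,0],"fingers":-1},{"linear":[0,0,0],"twist":[0,0,0],"fingers":-1},{"linear":[0,0,0],"twist":[0,0,0],"fingers":-1}]'
python3 - <<'E'
from h import *
im,p=cloud("wrist"); cv2.imwrite("pics/w7.png",im[:,:,::-1])
c=(.431,.325)
b=pts(p,c,.04,.015,.055);print("basket",circ(b,c,.03))
a=pts(p,c,.05,.056,.064); print("rim",circ(a,c),np.median(a[:,2]))
b=pts(p,c,.06,.004,.013);print("flange",circ(b[np.hypot(*(b[:,:2]-c).T)>.04],c))
go((.431,.325,.038),-3.3)
im,p=cloud("top"); cv2.imwrite("pics/t7.png",cv2.resize(im[120:270,190:340],None,fx=4,fy=4)[:,:,::-1])
E
```

```text
time: 33.48
position: [0.4291, 0.2291, 0.3294]
tool_rot: [0.046, 1.567, -0.034]
ft_force: [1.8, 1.5, 0.4]
grip_width: 0.989
time: 33.73
position: [0.4326, 0.2232, 0.3245]
tool_rot: [0.047, 1.57, -0.047]
ft_force: [0.6, -0.4, -0.8]
grip_width: 1.001
basket (array([0.43183223, 0.32347942]), np.float64(0.0019082391144580838), 299)
rim (array([0.43160008, 0.32590979, 0.02868734]), np.float64(0.0006027672091468544), 258) 0.05843349000688536
flange (array([0.43133708, 0.32547887, 0.0429139 ]), np.float64(0.0016706916175621173), 821)
zdir -3.3 twist [-0.1, 0.0, 0.0]
zdir 176.7 twist [179.9, 0.0, -0.0]
t 33.78 tcp [0.4326 0.223  0.324 ] q7 -0.62 linear [0.2939, 0.1019, -0.0078] axes x,y,z: [[0.0, -0.0, -1.0], [0.06, 1.0, -0.0], [1.0, -0.06, 0.0]]
```

View pics/w7.png

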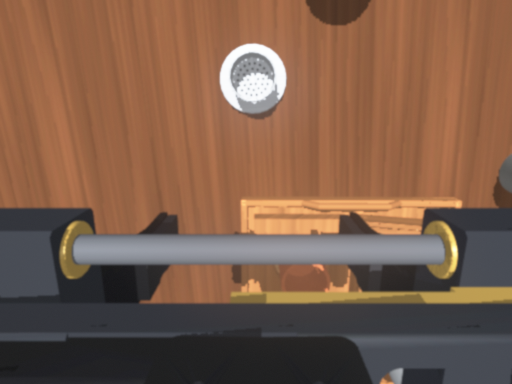

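View pics/t7.png

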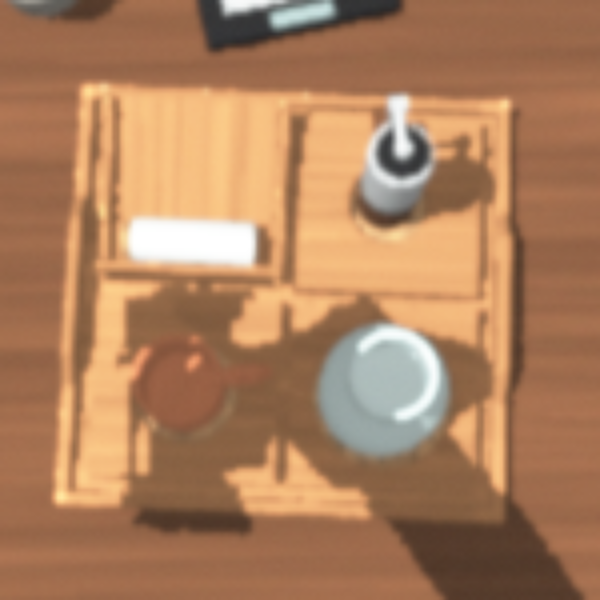

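```bash
python3 -m creep '[{"linear":[0.04,0.04,-0.003],"twist":[0,0,0],"fingers":-1},{"linear":[0.08,0.08,-0.006],"twist":[0,0,0],"fingers":-1},{"linear":[0.12,0.1024,-0.007],"twist":[0,0,0],"fingers":-1},{"linear":[0.15,0.1024,-0.007],"twist":[0,0,0],"fingers":-1},{"linear":[0.18,0.1024,-0.007],"twist":[0,0,0],"fingers":-1},{"linear":[0.2,0.1024,-0.007],"twist":[0,0,0],"fingers":-1},{"linear":[0.2,0.1024,-0.007],"twist":[0,0,0],"fingers":-1},{"linear":[0.2,0.1024,-0.007],"twist":[0,0,0],"fingers":-1}]'
python3 - <<'E'
from h import *
go((.4315,.3255,.038),-3.3)
im,p=cloud("top"); c=(.478,-.092); a=pts(p,c,.06,.146,.16); print("carafe rim top",circ(a,c),np.median(a[:,2]))
im,p=cloud("scene");a=pts(p,c,.06,.146,.16); print("carafe rim scene",circ(a,c),np.median(a[:,2]))
E
```

```text
time: 34.5
position: [0.4306, 0.3254, 0.1228]
tool_rot: [0.044, 1.573, -0.049]
ft_force: [0.5, 0.1, 0.9]
grip_width: 0.996
zdir -3.3 twist [-0.1, -0.1, 0.2]
zdir 176.7 twist [179.9, 0.3, 0.2]
t 34.5 tcp [0.4306 0.3254 0.1228] q7 -0.69 linear [0.0928, 0.0005, 0.0011] axes x,y,z: [[-0.0, -0.0, -1.0], [0.06, 1.0, -0.0], [1.0, -0.06, -0.0]]
carafe rim top (array([ 0.47861441, -0.09188465,  0.02789188]), np.float64(0.0012175330729814872), 101) 0.150245609880844
carafe rim scene (array([ 0.48305993, -0.09050278,  0.02775609]), np.float64(0.0018349466497453097), 101) 0.14973216329503247
```

```bash
python3 -m creep '[{"linear":[0.03,0.0005,0.001],"twist":[0,0,0],"fingers":-1},{"linear":[0.055,0.0005,0.001],"twist":[0,0,0],"fingers":-1},{"linear":[0.075,0.0005,0.001],"twist":[0,0,0],"fingers":-1},{"linear":[0.085,0.0005,0.001],"twist":[0,0,0],"fingers":-1},{"linear":[0.09,0.0005,0.001],"twist":[0,0,0],"fingers":-1},{"linear":[0.09,0.0005,0.001],"twist":[0,0,0],"fingers":-1},{"linear":[0.09,0.0005,0.001],"twist":[0,0,0],"fingers":-1}]'
python3 - <<'E'
from h import *
go((.4315,.3255,.038),-3.3)
E
```

```text
time: 35.18
position: [0.4329, 0.3285, 0.0359]
tool_rot: [0.047, 1.568, -0.044]
ft_force: [0.0, 1.4, 1.1]
grip_width: 1.003
zdir -3.3 twist [0.0, 0.1, -0.1]
zdir 176.7 twist [-180.0, 0.2, 0.2]
t 35.18 tcp [0.4329 0.3285 0.0359] q7 -0.65 linear [0.0059, -0.0031, -0.0012] axes x,y,z: [[0.0, 0.0, -1.0], [0.06, 1.0, 0.0], [1.0, -0.06, 0.0]]
```

```bash
python3 -m creep '[{"linear":[0,0,0],"twist":[0,0,0],"fingers":-1},{"linear":[0.003,-0.001,-0.001],"twist":[0,0,0],"fingers":-1},{"linear":[0.004,-0.001,-0.001],"twist":[0,0,0],"fingers":-1},{"linear":[0.004,-0.001,-0.001],"twist":[0,0,0],"fingers":-1}]'
python3 - <<'E'
from h import *
go((.4315,.3255,.038),-3.3)
E
```

```text
time: 35.52
position: [0.4305, 0.3268, 0.0304]
tool_rot: [0.045, 1.57, -0.045]
ft_force: [-1.0, -0.5, -0.3]
grip_width: 1.0
zdir -3.3 twist [0.0, 0.0, -0.0]
zdir 176.7 twist [-180.0, 0.0, 0.0]
t 35.52 tcp [0.4305 0.3268 0.0304] q7 -0.64 linear [0.0004, -0.0012, 0.0011] axes x,y,z: [[0.0, 0.0, -1.0], [0.06, 1.0, 0.0], [1.0, -0.06, 0.0]]
```

```bash
python3 -m creep '[{"linear":[0,-0.001,0.001],"twist":[0,0,0],"fingers":-1},{"linear":[0,-0.001,0.001],"twist":[0,0,0],"fingers":1},{"linear":[0,-0.001,0.001],"twist":[0,0,0],"fingers":1},{"linear":[0,-0.001,0.001],"twist":[0,0,0],"fingers":1},{"linear":[0,-0.001,0.001],"twist":[0,0,0],"fingers":1},{"linear":[0,-0.001,0.001],"twist":[0,0,0],"fingers":1},{"linear":[0,-0.001,0.001],"twist":[0,0,0],"fingers":1},{"linear":[0,-0.001,0.001],"twist":[0,0,0],"fingers":1}]' 20
python3 -m creep '[{"linear":[0,0,0],"twist":[0,0,0],"fingers":1},{"linear":[0,0,0],"twist":[0,0,0],"fingers":1},{"linear":[0,0,0],"twist":[0,0,0],"fingers":1}]'
python3 - <<'E'
from h import *
go((.4787,-.0921,.26),-3.3)
E
```

```text
time: 36.18
position: [0.4315, 0.3257, 0.0302]
tool_rot: [0.045, 1.57, -0.045]
ft_force: [-0.3, 0.3, 0.1]
grip_width: 0.673
time: 36.43
position: [0.4316, 0.3258, 0.0303]
tool_rot: [0.045, 1.57, -0.045]
ft_force: [0.7, 0.2, 0.7]
grip_width: 0.672
zdir -3.3 twist [0.0, 0.0, -0.0]
zdir 176.7 twist [-180.0, 0.0, 0.0]
t 36.43 tcp [0.4316 0.3258 0.0303] q7 -0.64 linear [-0.2218, -0.4145, 0.0709] axes x,y,z: [[0.0, 0.0, -1.0], [0.06, 1.0, 0.0], [1.0, -0.06, 0.0]]
```

```bash
python3 -m creep '[{"linear":[-0.03,0,0],"twist":[0,0,0],"fingers":1},{"linear":[-0.07,0,0],"twist":[0,0,0],"fingers":1},{"linear":[-0.11,0,0],"twist":[0,0,0],"fingers":1},{"linear":[-0.15,0,0],"twist":[0,0,0],"fingers":1},{"linear":[-0.19,-0.02,0.01],"twist":[0,0,0],"fingers":1},{"linear":[-0.21,-0.05,0.02],"twist":[0,0,0],"fingers":1},{"linear":[-0.22,-0.08,0.03],"twist":[0,0,0],"fingers":1},{"linear":[-0.22,-0.12,0.04],"twist":[0,0,0],"fingers":1}]'
python3 - <<'E'
from h import *
go((.4787,-.0921,.258),-3.3)
E
```

```text
time: 37.1
position: [0.4661, 0.2049, 0.2534]
tool_rot: [0.046, 1.566, -0.039]
ft_force: [1.3, -0.1, -2.1]
grip_width: 0.676
zdir -3.3 twist [0.2, 0.3, -0.3]
zdir 176.7 twist [-179.8, 0.4, 0.4]
t 37.1 tcp [0.4661 0.2049 0.2534] q7 -0.52 linear [0.0023, -0.2959, 0.0286] axes x,y,z: [[0.0, 0.0, -1.0], [0.05, 1.0, 0.0], [1.0, -0.05, 0.0]]
```

```bash
python3 -m creep '[{"linear":[0,-0.04,0.004],"twist":[0,0,0],"fingers":1},{"linear":[0,-0.08,0.008],"twist":[0,0,0],"fingers":1},{"linear":[0,-0.12,0.012],"twist":[0,0,0],"fingers":1},{"linear":[0,-0.16,0.016],"twist":[0,0,0],"fingers":1},{"linear":[0,-0.2,0.02],"twist":[0,0,0],"fingers":1},{"linear":[0,-0.24,0.024],"twist":[0,0,0],"fingers":1},{"linear":[0,-0.27,0.027],"twist":[0,0,0],"fingers":1},{"linear":[0,-0.288,0.029],"twist":[0,0,0],"fingers":1}]'
python3 -m creep '[{"linear":[0,0,0],"twist":[0,0,0],"fingers":1},{"linear":[0,0,0],"twist":[0,0,0],"fingers":1},{"linear":[0,0,0],"twist":[0,0,0],"fingers":1},{"linear":[0,0,0],"twist":[0,0,0],"fingers":1}]'
python3 - <<'E'
from h import *
go((.4787,-.0921,.1818),-3.3)
E
```

```text
time: 37.77
position: [0.4763, -0.0904, 0.2502]
tool_rot: [0.049, 1.57, -0.05]
ft_force: [-0.2, 0.1, -1.0]
grip_width: 0.677
time: 38.1
position: [0.4771, -0.0839, 0.2499]
tool_rot: [0.043, 1.571, -0.043]
ft_force: [0.4, 0.4, -2.0]
grip_width: 0.676
zdir -3.3 twist [0.2, -0.0, -0.0]
zdir 176.7 twist [-179.8, 0.0, -0.1]
t 38.1 tcp [ 0.4771 -0.0839  0.2499] q7 0.01 linear [0.0761, -0.0081, 0.0021] axes x,y,z: [[-0.0, 0.0, -1.0], [0.05, 1.0, 0.0], [1.0, -0.05, -0.0]]
```

```bash
python3 -m creep '[{"linear":[0.01,-0.008,0.002],"twist":[0.2,0,0],"fingers":1},{"linear":[0.02,-0.008,0.002],"twist":[0.2,0,0],"fingers":1},{"linear":[0.032,-0.008,0.002],"twist":[0.2,0,0],"fingers":1},{"linear":[0.04,-0.008,0.002],"twist":[0.2,0,0],"fingers":1},{"linear":[0.045,-0.008,0.002],"twist":[0.2,0,0],"fingers":1},{"linear":[0.045,-0.008,0.002],"twist":[0.2,0,0],"fingers":1},{"linear":[0.045,-0.008,0.002],"twist":[0.2,0,0],"fingers":1},{"linear":[0.045,-0.008,0.002],"twist":[0.2,0,0],"fingers":1}]'
python3 - <<'E'
from h import *
go((.4787,-.0921,.1818),-3.3)
im,p=cloud("scene"); cv2.imwrite("pics/d1.png",cv2.resize(im[80:240,170:330],None,fx=4,fy=4)[:,:,::-1])
c=(.481,-.091)
b=pts(p,c,.05,.187,.23); print(len(b)); 
if len(b)>20: print(circ(b[b[:,0]>.49],c,.03))
b=pts(p,c,.06,.174,.186);b=b[np.hypot(*(b[:,:2]-c).T)>.036]; print("flange",len(b),circ(b,c,.046) if len(b)>10 else '')
E
```

```text
time: 38.77
position: [0.4791, -0.0936, 0.2056]
tool_rot: [0.047, 1.569, -0.047]
ft_force: [0.8, -0.8, -0.4]
grip_width: 0.678
zdir -3.3 twist [-0.2, 0.0, -0.0]
zdir 176.7 twist [179.8, -0.0, -0.1]
t 38.77 tcp [ 0.4791 -0.0936  0.2056] q7 0.06 linear [0.0318, 0.0015, -0.0005] axes x,y,z: [[0.0, -0.0, -1.0], [0.06, 1.0, 0.0], [1.0, -0.06, 0.0]]
241
(array([ 0.48686256, -0.09301464]), np.float64(0.00479503816443665), 227)
flange 101 (array([ 0.4766923 , -0.09119438]), np.float64(0.0042594988075217565), 101)
```

View pics/d1.png

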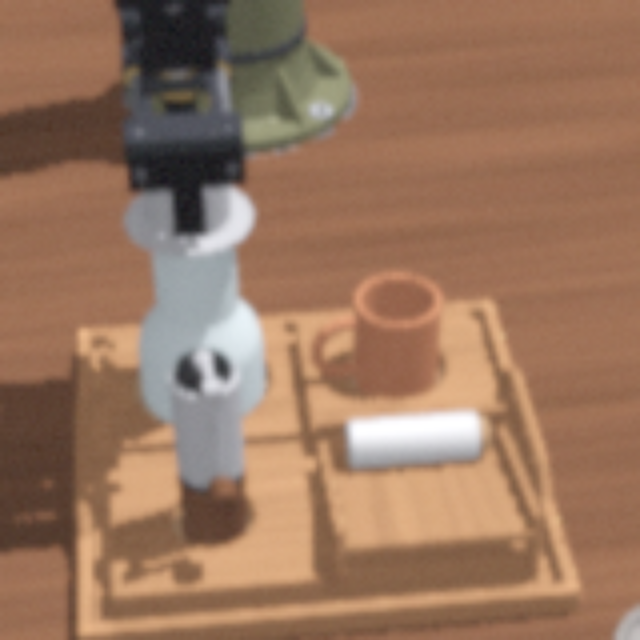

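```bash
python3 -m creep '[{"linear":[0.008,0.0015,-0.0005],"twist":[0,0,0],"fingers":1},{"linear":[0.016,0.0015,-0.0005],"twist":[0,0,0],"fingers":1},{"linear":[0.02,0.0015,-0.0005],"twist":[0,0,0],"fingers":1},{"linear":[0.024,0.0015,-0.0005],"twist":[0,0,0],"fingers":1},{"linear":[0.026,0.0015,-0.0005],"twist":[0,0,0],"fingers":1},{"linear":[0.028,0.0015,-0.0005],"twist":[0,0,0],"fingers":1},{"linear":[0.028,0.0015,-0.0005],"twist":[0,0,0],"fingers":1}]'
python3 -m creep '[{"linear":[0.001,0,0],"twist":[0,0,0],"fingers":1},{"linear":[0.002,0,0],"twist":[0,0,0],"fingers":1},{"linear":[0.002,0,0],"twist":[0,0,0],"fingers":1}]'
```

```text
time: 39.4
position: [0.4781, -0.0922, 0.1768]
tool_rot: [0.048, 1.571, -0.048]
ft_force: [-0.2, -0.5, -0.9]
grip_width: 0.674
time: 39.65
position: [0.4783, -0.0921, 0.1752]
tool_rot: [0.048, 1.57, -0.048]
ft_force: [0.4, 0.6, -1.4]
grip_width: 0.679
```

```bash
python3 -m creep '[{"linear":[0.0005,0,0],"twist":[0,0,0],"fingers":1},{"linear":[0.001,0,0],"twist":[0,0,0],"fingers":1},{"linear":[0.001,0,0],"twist":[0,0,0],"fingers":1}]'; python3 -m creep '[{"linear":[0.0005,0,0],"twist":[0,0,0],"fingers":1},{"linear":[0.0008,0,0],"twist":[0,0,0],"fingers":1},{"linear":[0.0008,0,0],"twist":[0,0,0],"fingers":1}]'
```

```text
time: 39.9
position: [0.4784, -0.0921, 0.1743]
tool_rot: [0.048, 1.57, -0.048]
ft_force: [-0.2, 0.8, -1.5]
grip_width: 0.673
time: 40.15
position: [0.4784, -0.0921, 0.1742]
tool_rot: [0.048, 1.57, -0.047]
ft_force: [-2.1, -0.1, 4.8]
grip_width: 0.675
```

```bash
python3 -m creep '[{"linear":[0,0,0],"twist":[0,0,0],"fingers":0},{"linear":[0,0,0],"twist":[0,0,0],"fingers":-1},{"linear":[0,0,0],"twist":[0,0,0],"fingers":-1},{"linear":[0,0,0],"twist":[0,0,0],"fingers":-1},{"linear":[0,0,0],"twist":[0,0,0],"fingers":-1},{"linear":[0,0,0],"twist":[0,0,0],"fingers":-1}]'
python3 -m creep '[{"linear":[-0.02,0,0],"twist":[0,0,0],"fingers":-1},{"linear":[-0.05,0,0],"twist":[0,0,0],"fingers":-1},{"linear":[-0.09,0,0],"twist":[0,0,0],"fingers":-1},{"linear":[-0.13,0,0],"twist":[0,0,0],"fingers":-1},{"linear":[-0.15,0.03,0],"twist":[0,0,0],"fingers":-1},{"linear":[-0.15,0.07,0],"twist":[0,0,0],"fingers":-1},{"linear":[-0.15,0.11,0],"twist":[0,0,0],"fingers":-1},{"linear":[-0.15,0.15,0],"twist":[0,0,0],"fingers":-1}]'
python3 -m creep '[{"linear":[0,0.04,0],"twist":[0,0,0],"fingers":-1},{"linear":[0,0.08,0],"twist":[0,0,0],"fingers":-1},{"linear":[0,0.12,0],"twist":[0,0,0],"fingers":-1},{"linear":[0,0.16,0],"twist":[0,0,0],"fingers":-1},{"linear":[0,0.2,0],"twist":[0,0,0],"fingers":-1},{"linear":[0,0.24,0],"twist":[0,0,0],"fingers":-1},{"linear":[0,0.24,0],"twist":[0,0,0],"fingers":-1},{"linear":[0,0.24,0],"twist":[0,0,0],"fingers":-1}]'
python3 - <<'E'
from h import *
s=now()[0]; print(s["time"],s["position"],s["ft_force"])
im,p=cloud("top"); cv2.imwrite("pics/f_top.png",cv2.resize(im[100:270,60:380],None,fx=2.4,fy=2.4)[:,:,::-1])
c=(.4785,-.092)
def rep(p):
    a=pts(p,c,.06,.196,.21); print("dripper rim",circ(a,c) if len(a)>10 else len(a))
    b=pts(p,c,.055,.146,.162); d=np.hypot(*(b[:,:2]-c).T); b=b[d>.034]; 
    if len(b)>10:
        A=np.c_[b[:,:2]-c,np.ones(len(b))]; k=np.linalg.lstsq(A,b[:,2],rcond=None)[0]; print("flange z",k[2],"tilt deg",np.degrees(np.hypot(*k[:2])),len(b))
    r=pts(p,c,.04,.19,.21); 
    if len(r)>10:
        A=np.c_[r[:,:2]-c,np.ones(len(r))]; k=np.linalg.lstsq(A,r[:,2],rcond=None)[0]; print("rim plane z",k[2],np.degrees(np.arctan(k[:2])))
    t=pts(p,(.60,.047),.06,.055,.1); print("tube",t.mean(0) if len(t) else '', t[:,2].max())
rep(p)
im,p=cloud("scene"); cv2.imwrite("pics/f_scene.png",cv2.resize(im[80:240,170:370],None,fx=4,fy=3.75)[:,:,::-1]); rep(p)
for l in ["grinder","mug","carafe","dripper","bean_tube","small_well","middle_well","wide_well","rack","canister"]:
    for n in("top","scene"):
        x=nets.place_of(n,l)[:2]; print(l,n,[(np.round(y["centre"],3).tolist(),round(y["conf"],2)) for y in x])
E
```

```text
time: 40.65
position: [0.4783, -0.0921, 0.1734]
tool_rot: [0.048, 1.57, -0.048]
ft_force: [0.2, 0.1, -0.7]
grip_width: 0.954
time: 41.32
position: [0.4875, 0.0592, 0.3242]
tool_rot: [0.05, 1.569, -0.047]
ft_force: [0.8, 1.1, 0.2]
grip_width: 1.0
time: 41.98
position: [0.5008, 0.3002, 0.322]
tool_rot: [0.042, 1.572, -0.045]
ft_force: [-0.6, -0.9, 0.1]
grip_width: 1.001
41.9833 [0.50079763 0.30021185 0.32195374] [-0.5947857  -0.87747674  0.12499333]
dripper rim (array([ 0.47772637, -0.09181137,  0.02874592]), np.float64(0.0006686481713843328), 66)
flange z 0.15292467265753362 tilt deg 0.2012485308404402 367
rim plane z 0.19860844959744534 [-1.26058898 -0.09585669]
tube [0.58884002 0.04956476 0.06338944] 0.07326292174179971
dripper rim (array([ 0.48132067, -0.09084318,  0.02883266]), np.float64(0.0016794284685828392), 93)
flange z 0.15352198179932208 tilt deg 0.5905364780357076 178
rim plane z 0.19683962917693437 [-0.37889856 -1.03540216]
tube [0.59994266 0.04933262 0.06355208] 0.07289178960113207
grinder top [([0.625, -0.1, 0.022], 0.76)]
grinder scene [([0.632, -0.102, 0.019], 0.94)]

[... 311 characters left out ...]

dripper scene [([0.478, -0.09, 0.145], 0.93)]
bean_tube top [([0.596, 0.052, 0.052], 0.83)]
bean_tube scene [([0.595, 0.047, 0.054], 0.74), ([0.636, 0.046, 0.011], 0.17)]
small_well top [([0.628, -0.101, 0.012], 0.8)]
small_well scene [([0.624, -0.104, 0.011], 0.63), ([0.478, -0.096, 0.007], 0.57)]
middle_well top [([0.488, 0.052, 0.009], 0.9)]
middle_well scene [([0.482, 0.055, 0.008], 0.73)]
wide_well top [([0.479, -0.097, 0.009], 0.79)]
wide_well scene [([0.479, -0.097, 0.009], 0.97), ([0.633, 0.047, 0.011], 0.4)]
rack top [([0.632, 0.043, 0.012], 0.67)]
rack scene [([0.636, 0.046, 0.009], 0.89)]
canister top []
canister scene [([0.542, 0.48, -0.0], 0.93), ([0.623, -0.102, 0.008], 0.55)]
```

View pics/f_top.png

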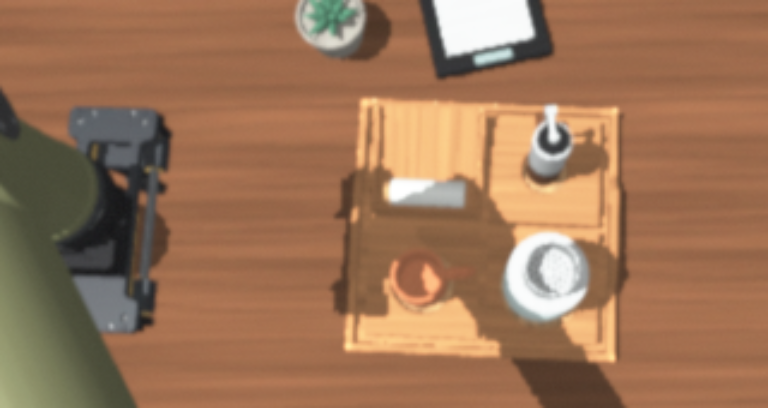

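View pics/f_scene.png

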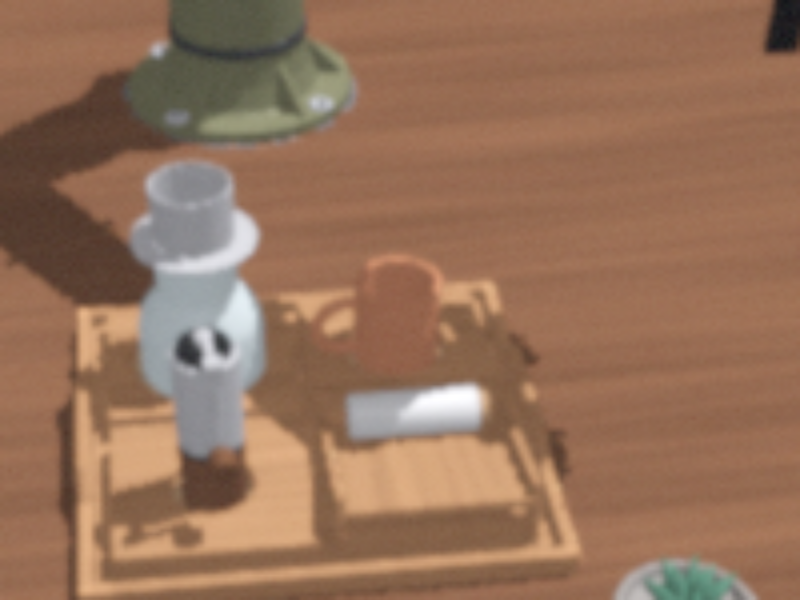

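Both views show the grinder, mug and carafe in their wells. The dripper sits level on the carafe's mouth (scene crop 195,235), and the tube lies against the stop (415,410). The canister has not moved. Handing in.

```bash
python3 -c "
from bench import job
print(job.close_job())"
```

```text
the job is handed in; nothing more can be done
None
```

The coffee tray is laid and the job is handed in, with about 42 s of the 134 s used. I placed things in the order asked: grinder in the small well, mug in the middle well, white carafe in the wide well, bean tube on the rack, then the dripper on the carafe. I left the red and turquoise carafe look-alikes alone.

**Last checks that agreed:**
- **Grinder, mug and carafe:** all three stand in their wells, within about 3 mm of centre wherever I measured both the thing and its well in the same view.
- **Dripper:** the flange is at 153 mm with a fitted tilt of 0.2 to 0.6°, and the spigot hangs in the carafe's mouth.
- **Tube:** its axis is at x 0.595, z 0.053, against an expected rest position of about 0.593 and 0.053, so it lies against the stop.
- **Canister:** the scene view puts it within about 5 mm of where it started.

**Checks that failed or disagreed:**
- The scene camera reads about 4 to 5 mm further along x than the top camera, so I aligned each thing with its place within one view.
- The grinder slipped about 5 mm in the grip while being lifted. It met the well floor early, at about 16 N, and I released it there upright.
- A crude fit to the dripper's rim gave up to 1.3° of tilt, from few pixels; the flange fits had more points, so I trusted them.
- In the last top view the networks found no canister and did not report the carafe under the dripper, though the picture shows the carafe there. The scene view found both.

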